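# Load the block incubator: unlock the tray, fit the tube blocks, send it home

## Task

Get the little block incubator ready for a run: draw its red-headed lock pin and park it hanging in the notch on the unit's right-hand side, then pull the tray all the way out. Fit every tube block that is on the bench over a pair of locating pins on the tray, any station, down flush, and with all of them on push the tray fully home. Leave everything else on the bench where it is.

Things in the scene. Friction and masses are not known exactly. Their poses are not given: they have to be found in the camera images.
- unit: The incubator, a low white and grey bench unit: clear-topped hood (top 164 mm above the bench) over the rear, open apron 300 mm wide towards the robot, on which the tray slides. Origin on the bench below the middle of the middle station when the tray is home. x to its rear, y to its left, z up. The hood's front edge is at x = -50 mm.
- pin_mid (a point): Lock pin, upright. Steel shank 12 mm in diameter, 55 mm long, chamfered foot, under a red cylindrical head 28 mm in diameter, 40 mm tall; 95 mm overall, 90 g. Point on its axis 47.5 mm above the foot, 7.5 mm below the underside of the head, 27.5 mm below the head's middle; z runs foot to head. It starts in its bore, head resting on the tray's lip, and locks the tray.
- bore (a point): The pin's bore: point on its axis at its mouth in the chassis, 20 mm below the top of the tray's front lip. 14 mm wide, upright, through lip and chassis; the pin's shank stands its full 55 mm in it and must rise that far to come clear. Axes are the unit's.
- notch (a point): Parking notch: level steel U-bracket on the unit's right side, 10 mm thick, slot 16 mm wide, open to -y. Point: middle of the seat on the top face, 75 mm above the bench. Slot: 18 mm from here to its solid back (+y), 17 mm to the flared mouth (-y), which ends 28 mm out. The shank hangs in it, the head's underside on the top face. Axes are the unit's. It lies 95 mm in -x, 99 mm in -y from the bore.
- tray (a joint): How far the tray is drawn out towards the robot (along the unit's -x), m: 0 fully home, as at the start, 0.130 fully out at its stop. About 3 N of friction; it stays where it is left. It cannot move while the pin is in the bore.
- tray_pull (a point): Middle of the black upright pull on the tray's front lip: 30 mm (x) by 18 mm (y) by 45 mm tall; its top is 22.5 mm above this point, the lip's surface 22.5 mm below. Axes are the unit's; it moves with the tray. The hood's front edge is 70 mm behind it when the tray is home.
- st1 (a point): Right-hand station: point on the tray's surface (60 mm above the bench) midway between its two upright locating pins, 43 mm to either side along x, 10 mm in diameter, 28 mm tall, the top 9 mm tapered to 3 mm. Axes are the unit's; moves with the tray; stations 85 mm apart in y. Under the hood (94 mm headroom) when home, clear of it when out.
- st2 (a point): Middle station: point on the tray's surface (60 mm above the bench) midway between its two upright locating pins, 43 mm to either side along x, 10 mm in diameter, 28 mm tall, the top 9 mm tapered to 3 mm. Axes are the unit's; moves with the tray; stations 85 mm apart in y. Under the hood (94 mm headroom) when home, clear of it when out.
- st3 (a point): Left-hand station: point on the tray's surface (60 mm above the bench) midway between its two upright locating pins, 43 mm to either side along x, 10 mm in diameter, 28 mm tall, the top 9 mm tapered to 3 mm. Axes are the unit's; moves with the tray; stations 85 mm apart in y. Under the hood (94 mm headroom) when home, clear of it when out.
- b1_mid (a point): Tube block, blue body, maybe absent. Base plate 110 (x) x 70 x 12 mm with 12.5 mm through holes at x = +-43 mm; body 62 x 60 x 28; black bow handle above: bar 62 mm along x, 14 wide (y), 18 tall. 380 g, 76 mm tall. Point at the centre, 38 mm above the underside and 29 mm below the bar's middle. Stands upright; fits any station, either way round; flush, its point is 38 mm above the station's.
- b2_mid (a point): Tube block, green body, maybe absent. Base plate 110 (x) x 70 x 12 mm with 12.5 mm through holes at x = +-43 mm; body 62 x 60 x 28; black bow handle above: bar 62 mm along x, 14 wide (y), 18 tall. 380 g, 76 mm tall. Point at the centre, 38 mm above the underside and 29 mm below the bar's middle. Stands upright; fits any station, either way round; flush, its point is 38 mm above the station's.
- b3_mid (a point): Tube block, orange body, maybe absent. Base plate 110 (x) x 70 x 12 mm with 12.5 mm through holes at x = +-43 mm; body 62 x 60 x 28; black bow handle above: bar 62 mm along x, 14 wide (y), 18 tall. 380 g, 76 mm tall. Point at the centre, 38 mm above the underside and 29 mm below the bar's middle. Stands upright; fits any station, either way round; flush, its point is 38 mm above the station's.
- tipbox: Bystander: clear-lidded pipette-tip box, grey, 122 x 82 x 65 mm; origin at the middle of its underside.
- reagent: Bystander: amber reagent bottle with white cap, 56 mm across, 90 mm tall; origin at the middle of its underside.
- tuberack: Bystander: orange rack of sample tubes, 105 x 205 mm, 93 mm tall with its tubes; origin at the middle of its underside.
- timer: Bystander: white lab timer, 75 x 60 x 30 mm; origin at the middle of its underside.
Not all that is in view belongs to the job. Leave any blue or green look-alike of the part that bears pin_mid alone.

How it is judged:
On the way, in this order (a step that is already met when the one before it is completed fails the run):
1. the lock pin is out of its bore and hangs in the side notch (x of pin_mid in the frame of notch between -0.006 and 0.006 m and y of pin_mid in the frame of notch between -0.014 and 0.014 m and z of pin_mid in the frame of notch between -0.0125 and -0.003 m and angle between pin_mid's own z axis and vertical below 0.15 rad), for 0.2 s.
2. the tray is all the way out (beyond 120 mm) (value of joint tray above 0.12 m), for 0.2 s.
3. with the tray still out (beyond 90 mm), every block present is flush on a station's locating pins (value of joint tray above 0.09 m and ((horizontal distance between b1_mid and st1 below 0.006 m and z of b1_mid in the frame of st1 between 0.034 and 0.041 m and angle between the x axis of b1_mid and the x axis of st1, either way round below 0.08 rad and angle between b1_mid's own z axis and vertical below 0.05 rad) or (horizontal distance between b1_mid and st2 below 0.006 m and z of b1_mid in the frame of st2 between 0.034 and 0.041 m and angle between the x axis of b1_mid and the x axis of st2, either way round below 0.08 rad and angle between b1_mid's own z axis and vertical below 0.05 rad) or (horizontal distance between b1_mid and st3 below 0.006 m and z of b1_mid in the frame of st3 between 0.034 and 0.041 m and angle between the x axis of b1_mid and the x axis of st3, either way round below 0.08 rad and angle between b1_mid's own z axis and vertical below 0.05 rad)) and ((horizontal distance between b2_mid and st1 below 0.006 m and z of b2_mid in the frame of st1 between 0.034 and 0.041 m and angle between the x axis of b2_mid and the x axis of st1, either way round below 0.08 rad and angle between b2_mid's own z axis and vertical below 0.05 rad) or (horizontal distance between b2_mid and st2 below 0.006 m and z of b2_mid in the frame of st2 between 0.034 and 0.041 m and angle between the x axis of b2_mid and the x axis of st2, either way round below 0.08 rad and angle between b2_mid's own z axis and vertical below 0.05 rad) or (horizontal distance between b2_mid and st3 below 0.006 m and z of b2_mid in the frame of st3 between 0.034 and 0.041 m and angle between the x axis of b2_mid and the x axis of st3, either way round below 0.08 rad and angle between b2_mid's own z axis and vertical below 0.05 rad)) and ((horizontal distance between b3_mid and st1 below 0.006 m and z of b3_mid in the frame of st1 between 0.034 and 0.041 m and angle between the x axis of b3_mid and the x axis of st1, either way round below 0.08 rad and angle between b3_mid's own z axis and vertical below 0.05 rad) or (horizontal distance between b3_mid and st2 below 0.006 m and z of b3_mid in the frame of st2 between 0.034 and 0.041 m and angle between the x axis of b3_mid and the x axis of st2, either way round below 0.08 rad and angle between b3_mid's own z axis and vertical below 0.05 rad) or (horizontal distance between b3_mid and st3 below 0.006 m and z of b3_mid in the frame of st3 between 0.034 and 0.041 m and angle between the x axis of b3_mid and the x axis of st3, either way round below 0.08 rad and angle between b3_mid's own z axis and vertical below 0.05 rad))), for 0.3 s.
At the end, for the whole second after the job is handed in: Tray within 8 mm of home; every block present at rest on a station, within 6 mm of its middle, 0.08 rad in line and flush (-4, +3 mm); pin at rest, upright (0.15 rad) in the notch, within 6 mm across and 14 mm along the slot, head down on the bracket (-5, +4.5 mm) (all of step 1 and value of joint tray below 0.008 m and ((horizontal distance between b1_mid and st1 below 0.006 m and z of b1_mid in the frame of st1 between 0.034 and 0.041 m and angle between the x axis of b1_mid and the x axis of st1, either way round below 0.08 rad and angle between b1_mid's own z axis and vertical below 0.05 rad) or (horizontal distance between b1_mid and st2 below 0.006 m and z of b1_mid in the frame of st2 between 0.034 and 0.041 m and angle between the x axis of b1_mid and the x axis of st2, either way round below 0.08 rad and angle between b1_mid's own z axis and vertical below 0.05 rad) or (horizontal distance between b1_mid and st3 below 0.006 m and z of b1_mid in the frame of st3 between 0.034 and 0.041 m and angle between the x axis of b1_mid and the x axis of st3, either way round below 0.08 rad and angle between b1_mid's own z axis and vertical below 0.05 rad)) and ((horizontal distance between b2_mid and st1 below 0.006 m and z of b2_mid in the frame of st1 between 0.034 and 0.041 m and angle between the x axis of b2_mid and the x axis of st1, either way round below 0.08 rad and angle between b2_mid's own z axis and vertical below 0.05 rad) or (horizontal distance between b2_mid and st2 below 0.006 m and z of b2_mid in the frame of st2 between 0.034 and 0.041 m and angle between the x axis of b2_mid and the x axis of st2, either way round below 0.08 rad and angle between b2_mid's own z axis and vertical below 0.05 rad) or (horizontal distance between b2_mid and st3 below 0.006 m and z of b2_mid in the frame of st3 between 0.034 and 0.041 m and angle between the x axis of b2_mid and the x axis of st3, either way round below 0.08 rad and angle between b2_mid's own z axis and vertical below 0.05 rad)) and ((horizontal distance between b3_mid and st1 below 0.006 m and z of b3_mid in the frame of st1 between 0.034 and 0.041 m and angle between the x axis of b3_mid and the x axis of st1, either way round below 0.08 rad and angle between b3_mid's own z axis and vertical below 0.05 rad) or (horizontal distance between b3_mid and st2 below 0.006 m and z of b3_mid in the frame of st2 between 0.034 and 0.041 m and angle between the x axis of b3_mid and the x axis of st2, either way round below 0.08 rad and angle between b3_mid's own z axis and vertical below 0.05 rad) or (horizontal distance between b3_mid and st3 below 0.006 m and z of b3_mid in the frame of st3 between 0.034 and 0.041 m and angle between the x axis of b3_mid and the x axis of st3, either way round below 0.08 rad and angle between b3_mid's own z axis and vertical below 0.05 rad)) and linear speed of each of pin, b1, b2, b3 below 0.02 m/s); the robot touches nothing.
It fails at once if a bystander (tip box, reagent bottle, tube rack, timer) is shifted by more than 50 mm (distance of any of tipbox, reagent, tuberack, timer from where it was at the start of the episode above 0.05 m).
Of b1, b2, b3 only 2 to 3 are there at a start; the rules pass over those that are not, and their reading is None.
At some moment in a run one of b1, b2, b3 may be knocked a few centimetres aside while the robot is not near it.
It also fails if it takes over 210 s, if anything falls off the work surface, if the arm or the gripper's body presses on something with over 40 N, if the wrist force passes 120 N, or if a joint passes its speed limit or range.

## Robot

A 7-joint arm with a two-finger parallel gripper is mounted at the origin on the work surface. World frame = base frame: x ahead of the robot, y to its left, z up, the work surface at z = 0. Lengths are in m, angles in rad, forces in N, time in s.
With the tool pointing down it reaches from about 0.35 to 0.9 m from the base axis. Payload 8.1 kg.
Tool frame: the origin (TCP) lies midway between the tips of the shut fingers; the grasp point (between the pads) lies 19 mm behind it (grip_depth is the distance from the TCP to the grasp point, in m); z points along the fingers, y is the line along which they close (so a half turn about z gives the same grasp; the last joint's range is limited). The gripper opens to 92 mm and grips with 3 to 60 N. Pads are 19 mm wide; open, the fingers measure 130 mm over their backs; the gripper's body (75 mm by 190 mm) begins 47 mm behind the grasp point.
Start: joints at [-1.311, 0.434, 0.025, 1.573, -0.012, 1.134, -0.075], TCP at [0.222, 0.584, 0.227] pointing down, gripper open.
Joint ranges: [-2.62, 2.62], [-0.44, 2.09], [-1.27, 1.32], [0.08, 2.57], [-1.32, 4.46], [0.12, 2], [-2.74, 2.74]. Speed limits (rad/s): [2.22, 2.22, 3.01, 3.01, 3.14, 3.14, 3.14].

## Interface

Orientations are given as a unit quaternion [x, y, z, w].
In Python, from rig import * gives the robot as it stands.
- The arm moves only by the tool jog_arm, never from a script. Its argument "moves" is a list of rows, each a list of 7 numbers: the shift along the tool's x, y, z normalised to -1 to 1, where 1 is 0.6 m, then the turn, a rotation vector about the tool's x, y, z normalised to -1 to 1, where 1 is pi rad, then the opening, from 0 (shut) to 1 (fully open). A call has 1 to 5 rows; each row is the pose to reach, as a shift and turn from the pose commanded when the call began, along the tool's axes at that moment, turning the shorter way round; what a row does not reach only later rows make up. A row lasts 1/12 s, in which the tool goes at most 41.7 mm and 7.16 degrees, less where a joint would pass 70% of its speed; a pose out of reach is approached as far as the arm can. A call with a number of a shift or a turn outside -1 to 1 is refused whole. A call with a gripper value outside its range is refused whole. The fingers move at their own pace and stop on an object; "squeeze" is the grip in N (left out, the last holds). Time passes only in rows, so rows that repeat a pose let the fingers close. It gives the time, the measured TCP pose, the force, the opening and the grip force at its end, in the units of the state.
- read_state(): the state, without advancing time (a new reading comes with each control period).
- grab_frame(name): name is "scene" or "top"; returns the picture (400x640x3 uint8, red, green, blue); there is no depth.
- camera_info(name): a dict with "fx", "fy", "cx", "cy" (pixels), "distortion" ([k1, k2, p1, p2, k3] as OpenCV has them; the pictures are not rectified), "xyz" and "attitude" of the camera in the world. Camera axes: x right, y down, z forward; pixel columns grow to the right and rows downward; lengths in m; the calibration is good to about 2 mm. A picture is of the moment at which its call begins. camera_info takes no time and is no camera call.
- job_done(): hands the job in; it is judged then, once.
Trained networks look in the newest picture that a camera, given by its name, has taken for a name from the list of things; names that differ only in an ending like _2 or _b are one class to them, and where a whole thing is asked for, a point or a joint stands for the part that bears it (a point fixed in the world has none). Each returns a list of dicts, best first, with "confidence" (0 to 1); they miss things now and then, are a little off and sometimes report something else, mostly with a low value. They report only what shows in the picture. A call takes as long as a camera call. They do not tell look-alikes from the thing itself.
- recognise(label, camera): "box" ([left, top, right, bottom] in pixels, round what is visible of it).
The state is a dict: "clock": time; "q": joint angles; "qvel": joint speeds; "joint_torque": joint torques, N m; "position": TCP position; "ee_rot": TCP orientation; "force": force on the tool from outside, world axes, zero at the start; "ft_torque": the same for the moment, N m; "finger_gap": finger opening in m; "gripper_force": force on a finger pad.
Only numpy, scipy, OpenCV 4.12 (cv2) and the standard library are available. Lean on these libraries where they do the work, as an engineer would, in place of code of your own. Each camera call takes 0.05 s, during which the arm holds its last target. There are 200 camera calls.

## Working session

There is one attempt and no reset: what is moved stays moved. The work goes in short steps, Python scripts to look and compute and a tool call to move; the robot and the scene stay as the last step left them, time stands still between calls to the robot, and variables do not carry over. Pictures are saved under pics/ and viewed, at most 16 in all, crops included, and the job is handed in when it is done.

Besides the shell and the picture viewer there is one more tool, called after "Request:" as name([rows], argument=value, ...), one row to a line, values as JSON. jog_arm: Moves the arm, as the interface text tells. Its arguments: {"type":"object","properties":{"moves":{"type":"array"},"squeeze":{"type":"number"}},"required":["moves"]}

```bash
ls; mkdir -p pics
cat > h.py <<'E'
from rig import *
import numpy as np, cv2
from scipy.spatial.transform import Rotation as R
def cam(n):
    c=camera_info(n); K=np.array([[c['fx'],0,c['cx']],[0,c['fy'],c['cy']],[0,0,1]],float)
    a=np.array(c['attitude'],float)
    M=R.from_quat(a).as_matrix() if a.size==4 else a.reshape(3,3)
    return K,np.array(c['distortion'],float),np.array(c['xyz'],float),M
def px2w(n,uv,z):
    K,d,t,M=cam(n)
    p=cv2.undistortPoints(np.array(uv,float).reshape(-1,1,2),K,d).reshape(-1,2)
    r=np.c_[p,np.ones(len(p))]@M.T
    return t+r*((z-t[2])/r[:,2])[:,None]
def w2px(n,P):
    K,d,t,M=cam(n)
    return cv2.projectPoints((np.array(P,float).reshape(-1,3)-t)@M,np.zeros(3),np.zeros(3),K,d)[0].reshape(-1,2)
def save(n,f,crop=None,s=1):
    im=grab_frame(n)[:,:,::-1]
    o=im
    if crop: o=o[crop[1]:crop[3],crop[0]:crop[2]]
    cv2.imwrite('pics/'+f,cv2.resize(o,None,fx=s,fy=s,interpolation=cv2.INTER_CUBIC)); return im
def shift(dw=(0,0,0),rot=(0,0,0)):
    "normalised tool shift for a world shift"
    s=read_state(); T=R.from_quat(s['ee_rot'])
    return np.round(T.inv().apply(dw)/.6,4)
E
python3 - <<'E'
from h import *
print(read_state()); print(camera_info('top')); print(camera_info('scene'))
for n in('top','scene'):
    save(n,n+'0.png',s=1.25)
    for l in ['unit','pin_mid','tray','b1_mid','b2_mid','b3_mid','tipbox','reagent','tuberack','timer']:
        try:
            print(n,l,[(round(float(r['confidence']),2),[int(v) for v in r['box']]) for r in recognise(l,n)])
        except Exception as e: print(l,e)
E
```

```text
pics
{'clock': 0.0, 'q': array([-1.31057924,  0.43518305,  0.02492574,  1.57411726, -0.01159169,
        1.13401068, -0.07508549]), 'qvel': array([ 0.00101361, -0.00017739, -0.00052503, -0.00148804,  0.00151952,
        0.0001085 , -0.00072573]), 'joint_torque': array([ 8.05483637e-05, -6.67838645e+01,  9.85520706e-01, -3.14462686e+01,
       -6.03584270e-02,  4.28111083e-02,  2.02933338e-04]), 'position': array([0.22166259, 0.58380708, 0.22596144]), 'ee_rot': array([ 1.80419625e-01,  9.83589416e-01, -7.83025228e-04, -7.77569382e-05]), 'force': array([-0.15493858, -0.31101496,  0.09412483]), 'ft_torque': array([-0.03506875,  0.00204798,  0.04766897]), 'gripper_force': 0.0, 'finger_gap': 0.09215939668795792}
{'fx': 441.94281588726915, 'fy': 441.94281588726915, 'cx': 317.6223896709536, 'cy': 200.8704369486546, 'distortion': array([0.03716353, 0.        , 0.        , 0.        , 0.        ]), 'xyz': array([ 0.37389146, -0.00695667,  1.49973442]), 'attitude': array([ 0.7108443 , -0.70102621,  0.03492139, -0.04520107])}
{'fx': 514.4964220715966, 'fy': 514.4964220715966, 'cx': 321.71919146
[... 706 characters left out ...]
364, 197]), (0.61, [135, 168, 204, 211])]
top timer [(0.89, [462, 196, 488, 219]), (0.27, [218, 232, 247, 267])]
scene unit [(0.65, [257, 158, 461, 302])]
scene pin_mid [(0.76, [296, 248, 304, 275]), (0.73, [360, 127, 395, 162]), (0.56, [315, 218, 327, 230]), (0.47, [321, 259, 330, 282])]
scene tray [(0.9, [303, 174, 367, 251])]
scene b1_mid []
scene b2_mid [(0.79, [358, 124, 395, 163])]
scene b3_mid [(0.65, [314, 120, 350, 152])]
scene tipbox [(0.67, [172, 249, 227, 295]), (0.63, [301, 175, 366, 248])]
scene reagent [(0.75, [414, 136, 437, 162]), (0.15, [381, 88, 440, 144])]
scene tuberack [(0.71, [380, 86, 439, 143])]
scene timer [(0.92, [193, 338, 229, 368]), (0.62, [307, 175, 367, 248])]
```

View pics/top0.png

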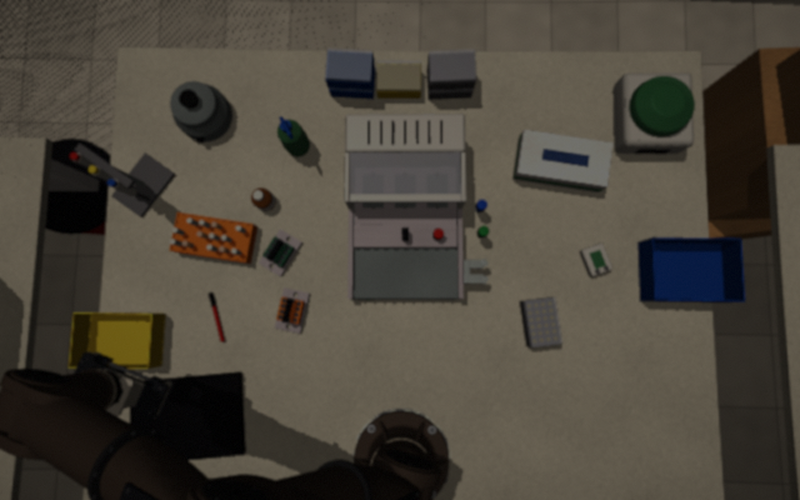

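View pics/scene0.png

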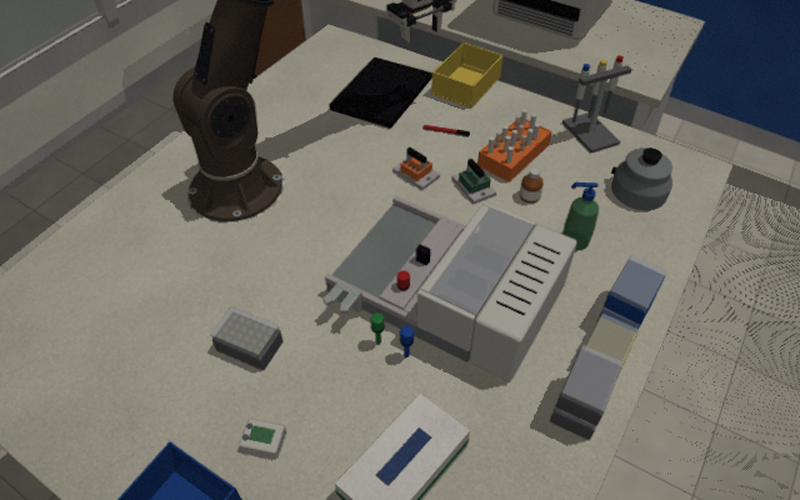

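The top view shows the red pin head at about (350,188) in native pixels, the pull at (324,187) and the notch at (383,218). The green block is at (222,200) and the orange one at (232,248), and there is no blue block. The green and blue pins at (386,185) and (385,165) are look-alikes. Next I'll segment these for accuracy.

```bash
cat > seg.py <<'E'
from h import *
from scipy.optimize import least_squares
def blob(im,roi,f):
    x0,y0,x1,y1=roi; c=im[y0:y1,x0:x1].astype(int); m=f(c[...,2],c[...,1],c[...,0]).astype(np.uint8)
    n,l,s,ce=cv2.connectedComponentsWithStats(m)
    if n<2: return None
    k=1+np.argmax(s[1:,4]); return ce[k]+[x0,y0],s[k]+np.array([x0,y0,0,0,0])
red=lambda r,g,b:(r>90)&(g<r*.45)&(b<r*.45)
def tri(uvt,uvs):
    def f(P): return np.r_[w2px('top',P)[0]-uvt,w2px('scene',P)[0]-uvs]
    r=least_squares(f,[.6,0,.1]); return r.x,r.fun
E
python3 - <<'E'
from seg import *
t=save('top','t1.png',(270,85,400,250),4.5) if 0 else grab_frame('top')[:,:,::-1]
s=grab_frame('scene')[:,:,::-1]
a=blob(t,(330,170,370,205),red); b=blob(s,(305,205,345,245),red); print(a,b,tri(a[0],b[0]))
blk=lambda r,g,b:(r<45)&(g<45)&(b<45)
a=blob(t,(316,178,335,198),blk); b=blob(s,(328,192,350,214),blk); print('pull',a,b,tri(a[0],b[0]))
x=cv2.convertScaleAbs(t,alpha=1.5)
A=cv2.resize(x[85:250,270:400],None,fx=3,fy=3,interpolation=3); B=cv2.resize(x[175:275,190:255],None,fx=4.9,fy=4.95,interpolation=3)
B=cv2.resize(B,(318,495)); cv2.imwrite('pics/t1.png',np.hstack([A,B]))
x=cv2.convertScaleAbs(s,alpha=1.5)
cv2.imwrite('pics/s1.png',cv2.resize(x[110:310,250:470],None,fx=3,fy=3,interpolation=3)[:600,:800])
E
```

```text
(array([348.875, 186.125]), array([348, 185,   3,   3,   8])) (array([322.35714286, 220.26785714]), array([318, 217,  10,   8,  56])) (array([ 0.58127766, -0.08521694,  0.0989967 ]), array([ 0.17477221,  0.23259788,  0.24165748, -0.03224451]))
pull (array([324.36842105, 188.        ]), array([322, 183,   6,  11,  57])) (array([338.00699301, 203.55244755]), array([333, 196,  11,  16, 143])) (array([ 0.57917095, -0.00461089,  0.08612421]), array([-0.53159331, -0.72582745, -0.76787112,  0.1133866 ]))
```

View pics/t1.png

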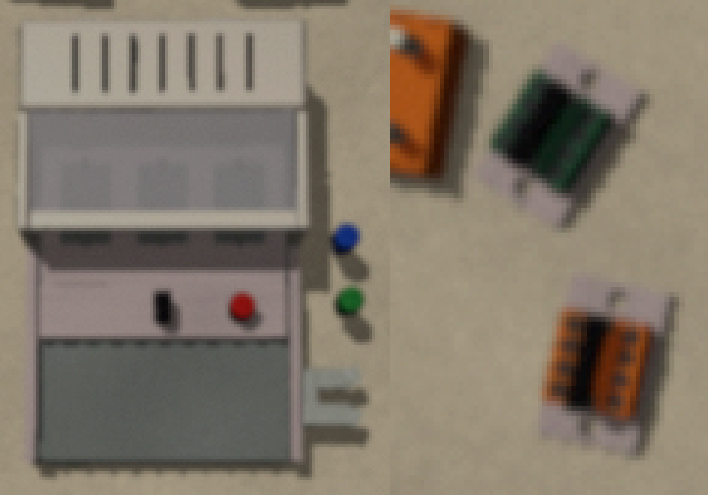

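View pics/s1.png

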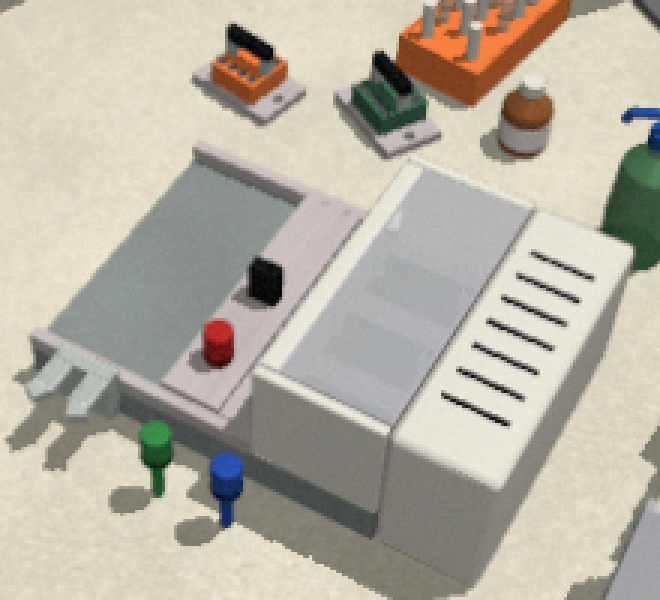

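The crops show the hood's front-top edge running from (276.7,161.3) to (372.3,161.3), plus the block base holes and bow handles. The pin head and pull stand on the lip. I'll compute poses from these.

Run:
```python
from seg import *
c=lambda L:np.array(L,float)/3+[270,85]
P=px2w('top',c([[20,229],[307,229],[22,22],[304,22]])-0.33,.164); print('hood',P.round(4))
for a,b in((0,1),(2,3)): print(np.degrees(np.arctan2(*(P[a]-P[b])[[0,1]])).round(2))
d=lambda L:(np.array(L,float)-[390,0])/[4.892,4.95]+[190,175]-.4
for n,L in(('g',[[588,76],[520,187]]),('o',[[617,297],[588,428]])):
    h=px2w('top',d(L),.012); print(n,h.round(4),h.mean(0).round(4),'sep',np.linalg.norm(h[0]-h[1]).round(4),'ang',np.degrees(np.arctan2(*(h[0]-h[1])[[1,0]])).round(1))
t=grab_frame('top')[:,:,::-1]; s=grab_frame('scene')[:,:,::-1]
for n,r,rs in(('g',(208,185,238,215),(370,125,390,145)),('o',(222,232,242,265),(322,115,345,132))):
    q=t[r[1]:r[3],r[0]:r[2]].max(2); m=(q<32).astype(np.uint8); k,l,st,ce=cv2.connectedComponentsWithStats(m)
    for j in range(1,k):
        if st[j,4]>12:
            rr=cv2.minAreaRect(np.argwhere(l==j)[:,::-1].astype(np.float32)); ct=np.array(rr[0])+r[:2]
            print(n,st[j,4],rr,px2w('top',ct,.07).round(4))
    q=s[rs[1]:rs[3],rs[0]:rs[2]].max(2); print('scene dark',(np.argwhere(q<35).mean(0)[::-1]+rs[:2]).round(1))
# predicted unit points
print('pull,top view z.105',px2w('top',c([[162,299]])-.33,.105).round(4),'redtop',px2w('top',c([[242,305]])-.33,.1).round(4),
 'notch?',px2w('top',c([[330,397],[304,370],[304,425],[36,465],[300,465]])-.33,.075).round(4))
```

```text
hood [[ 0.6476  0.1424  0.164 ]
 [ 0.651  -0.1513  0.164 ]
 [ 0.8667  0.1456  0.164 ]
 [ 0.8694 -0.1477  0.164 ]]
-0.67
-0.54
g [[0.5766 0.3144 0.012 ]
 [0.4995 0.3585 0.012 ]] [0.538  0.3365 0.012 ] sep 0.0889 ang -29.8
o [[0.4254 0.2888 0.012 ]
 [0.3371 0.3053 0.012 ]] [0.3812 0.297  0.012 ] sep 0.0899 ang -10.6
g 204 ((13.682353973388672, 16.070587158203125), (12.578226089477539, 17.180015563964844), 32.47119140625) [[0.5318 0.3278 0.07  ]]
g 37 ((21.90294075012207, 20.938236236572266), (2.224198341369629, 16.106266021728516), 32.47119140625) [[0.5162 0.3005 0.07  ]]
scene dark [380.1 135. ]
o 82 ((7.533195495605469, 15.875518798828125), (5.088837623596191, 17.907554626464844), 14.931416511535645) [[0.3805 0.2965 0.07  ]]
scene dark [332.8 123.7]
pull,top view z.105 [[ 0.5859 -0.004   0.105 ]] redtop [[ 0.5812 -0.0893  0.1   ]] notch? [[ 0.4863 -0.1858  0.075 ]
 [ 0.515  -0.1579  0.075 ]
 [ 0.4558 -0.1579  0.075 ]
 [ 0.4089  0.1287  0.075 ]
 [ 0.413  -0.1537  0.075 ]]
```

```bash
cat >> h.py <<'E'
def pose(th):
    y=np.array([np.cos(th),np.sin(th),0]); z=np.array([0,0,-1.]); return R.from_matrix(np.c_[np.cross(y,z),y,z])
def plan(*tg,start=None):
    "targets (xyz, yaw deg of tool y): one row per call of 5, each assumed reached"
    if start is None:
        s=read_state(); p=np.array(s['position']); r=R.from_quat(s['ee_rot'])
    else: p,r=np.array(start[0],float),pose(np.radians(start[1]))
    for xyz,th in tg:
        q=pose(np.radians(th)); D=np.array(xyz)-p; W=(q*r.inv()).as_rotvec()
        n=max(1,int(np.ceil(max(np.linalg.norm(D)/.195,np.linalg.norm(W)/np.radians(33)))))
        for i in range(n):
            print((r.inv().apply(D/n)/.6).round(4).tolist(),(r.inv().apply(W/n)/np.pi).round(4).tolist(),'->',(p+D/n).round(3))
            p=p+D/n; r=R.from_rotvec(W/n)*r
        p,r=np.array(xyz),q
E
python3 - <<'E'
from h import *
plan(((.5805,-.089,.22),.7),((.5805,-.089,.069),.7))
E
```

```text
[-0.2393, -0.2092, 0.0028] [0.0, 0.0, 0.0951] -> [0.312 0.416 0.225]
[-0.2903, -0.1295, 0.0028] [0.0, 0.0, 0.0951] -> [0.401 0.248 0.223]
[-0.3155, -0.0382, 0.0028] [0.0, 0.0, 0.0951] -> [0.491 0.079 0.222]
[-0.3128, 0.0564, 0.0028] [0.0, 0.0, 0.0951] -> [ 0.58  -0.089  0.22 ]
[0.0, 0.0, 0.2517] [0.0, 0.0, 0.0] -> [ 0.58  -0.089  0.069]
```

Request:
jog_arm([
  [-0.2393, -0.2092, 0.0028, 0, 0, 0.0951, 1],
  [-0.2393, -0.2092, 0.0028, 0, 0, 0.0951, 1],
  [-0.2393, -0.2092, 0.0028, 0, 0, 0.0951, 1],
  [-0.2393, -0.2092, 0.0028, 0, 0, 0.0951, 1],
  [-0.2393, -0.2092, 0.0028, 0, 0, 0.0951, 1],
])

```text
clock: 1.72
position: [0.3138, 0.4116, 0.2252]
ee_rot: [0.327, 0.945, -0.0, 0.001]
force: [0.2, -1.3, 0.5]
finger_gap: 0.0918
gripper_force: 0.0
```

Request:
jog_arm([
  [-0.2903, -0.1295, 0.0028, 0, 0, 0.0951, 1],
  [-0.2903, -0.1295, 0.0028, 0, 0, 0.0951, 1],
  [-0.2903, -0.1295, 0.0028, 0, 0, 0.0951, 1],
  [-0.2903, -0.1295, 0.0028, 0, 0, 0.0951, 1],
  [-0.2903, -0.1295, 0.0028, 0, 0, 0.0951, 1],
])

```text
clock: 2.13
position: [0.403, 0.2433, 0.2237]
ee_rot: [0.464, 0.886, -0.0, 0.001]
force: [-0.1, 1.4, -0.2]
finger_gap: 0.092
gripper_force: 0.0
```

Tracking is good, so I'll continue to above the pin and look before descending.

Request:
jog_arm([
  [-0.3155, -0.0382, 0.0028, 0, 0, 0.0951, 1],
  [-0.3155, -0.0382, 0.0028, 0, 0, 0.0951, 1],
  [-0.3155, -0.0382, 0.0028, 0, 0, 0.0951, 1],
  [-0.3155, -0.0382, 0.0028, 0, 0, 0.0951, 1],
  [-0.3155, -0.0382, 0.0028, 0, 0, 0.0951, 1],
])

```text
clock: 2.55
position: [0.4926, 0.0748, 0.2222]
ee_rot: [0.591, 0.807, 0.0, 0.001]
force: [0.8, 0.1, 0.2]
finger_gap: 0.0918
gripper_force: 0.0
```

Request:
jog_arm([
  [-0.3128, 0.0564, 0.0028, 0, 0, 0.0951, 1],
  [-0.3128, 0.0564, 0.0028, 0, 0, 0.0951, 1],
  [-0.3128, 0.0564, 0.0028, 0, 0, 0.0951, 1],
  [-0.3128, 0.0564, 0.0028, 0, 0, 0.0951, 1],
  [-0.3128, 0.0564, 0.0028, 0, 0, 0.0951, 1],
])

```text
clock: 2.97
position: [0.5819, -0.0937, 0.2203]
ee_rot: [0.704, 0.71, -0.0, 0.001]
force: [1.4, 0.1, 0.6]
finger_gap: 0.092
gripper_force: 0.0
```

Run:
```python
from h import *
s=read_state(); print(s['position'],s['ee_rot'],s['q'].round(2))
save('scene','s2.png',(230,90,430,290),3)
plan(((.5805,-.0885,.12),.7),((.5805,-.0885,.068),.7))
```

```text
[ 0.58193547 -0.09370679  0.22029005] [ 7.03799174e-01  7.10397808e-01 -3.22548960e-04  1.25437477e-03] [-0.33  0.41  0.56  1.71 -0.24  1.09  0.31]
[0.0157, -0.0042, 0.1673] [0.0007, 0.0015, -0.002] -> [ 0.58  -0.088  0.12 ]
[0.0, 0.0, 0.0867] [0.0, 0.0, 0.0] -> [ 0.58  -0.088  0.068]
```

View pics/s2.png

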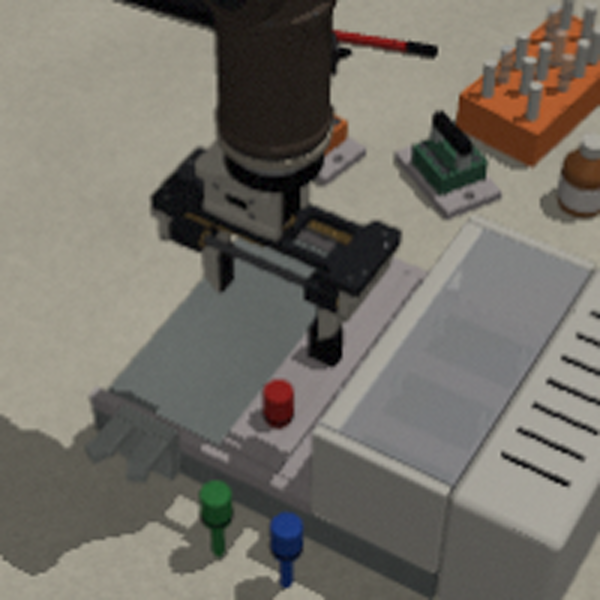

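The lock pin stands clear with the gripper above it, but the 190 mm body would hit the hood if the fingers closed along x. I'll turn the gripper to close along y.

Run:
```python
from h import *
plan(((.5808,-.0885,.22),-89.3),((.5808,-.0885,.068),-89.3))
```

```text
[0.005, -0.0011, 0.0002] [0.0006, 0.0002, 0.166] -> [ 0.582 -0.094  0.22 ]
[0.0038, -0.0034, 0.0002] [0.0006, 0.0002, 0.166] -> [ 0.581 -0.091  0.22 ]
[0.0015, -0.0048, 0.0002] [0.0006, 0.0002, 0.166] -> [ 0.581 -0.088  0.22 ]
[0.0, 0.0, 0.2533] [0.0, 0.0, 0.0] -> [ 0.581 -0.088  0.068]
```

Request:
jog_arm([
  [0.005, -0.0011, 0, 0.0006, 0.0002, 0.166, 0.65],
  [0.005, -0.0011, 0, 0.0006, 0.0002, 0.166, 0.65],
  [0.005, -0.0011, 0, 0.0006, 0.0002, 0.166, 0.65],
  [0.005, -0.0011, 0, 0.0006, 0.0002, 0.166, 0.65],
  [0.005, -0.0011, 0, 0.0006, 0.0002, 0.166, 0.65],
])

```text
clock: 3.43
position: [0.58, -0.0855, 0.2199]
ee_rot: [0.864, 0.504, -0.0, -0.001]
force: [0.4, -0.2, -0.2]
finger_gap: 0.0631
gripper_force: 0.0
```

Request:
jog_arm([
  [0.0038, -0.0034, 0, 0.0006, 0.0002, 0.166, 0.65],
  [0.0038, -0.0034, 0, 0.0006, 0.0002, 0.166, 0.65],
  [0.0038, -0.0034, 0, 0.0006, 0.0002, 0.166, 0.65],
  [0.0038, -0.0034, 0, 0.0006, 0.0002, 0.166, 0.65],
  [0.0038, -0.0034, 0, 0.0006, 0.0002, 0.166, 0.65],
])

```text
clock: 3.85
position: [0.5793, -0.0825, 0.2199]
ee_rot: [0.964, 0.266, -0.001, -0.002]
force: [-0.5, -0.5, 0.4]
finger_gap: 0.0596
gripper_force: 0.0
```

Request:
jog_arm([
  [0.0015, -0.0048, 0, 0.0006, 0.0002, 0.166, 0.65],
  [0.0015, -0.0048, 0, 0.0006, 0.0002, 0.166, 0.65],
  [0.0015, -0.0048, 0, 0.0006, 0.0002, 0.166, 0.65],
  [0.0015, -0.0048, 0, 0.0006, 0.0002, 0.166, 0.65],
  [0.0015, -0.0048, 0, 0.0006, 0.0002, 0.166, 0.65],
])

```text
clock: 4.27
position: [0.5785, -0.0797, 0.2198]
ee_rot: [1.0, 0.009, -0.001, -0.002]
force: [-0.6, -0.5, -0.0]
finger_gap: 0.0598
gripper_force: 0.0
```

Run:
```python
from seg import *
print(read_state()['q'].round(2))
s=grab_frame('scene')[:,:,::-1]
# compare red mask with model silhouette in scene for candidate positions
r=(slice(200,250),slice(300,350)); c=s[r].astype(int); m=(c[...,2]>55)&(c[...,1]<c[...,2]*.5)&(c[...,0]<c[...,2]*.5)
best=[]
K,d,t,M=cam('scene')
a=np.linspace(0,2*np.pi,40)
for x in np.arange(.574,.589,.001):
  for y in np.arange(-.097,-.080,.001):
    P=np.vstack([np.c_[x+.014*np.cos(a),y+.014*np.sin(a),a*0+z] for z in(.06,.1)])
    h=cv2.convexHull(((w2px('scene',P)-[300,200])*16).astype(np.int32))
    o=np.zeros((800,800),np.uint8); cv2.fillConvexPoly(o,(h).astype(np.int32)+8,1); o=cv2.resize(o.astype(np.float32),(50,50),interpolation=cv2.INTER_AREA)
    best.append((np.abs(o-m).sum(),x,y))
best.sort(); print(m.sum(),best[:4])
plan(((.5808,-.0885,.22),-89.3),((.5808,-.0885,.068),-89.3))
```

```text
[-0.6   0.51  0.97  1.73 -0.46  1.15 -1.04]
118 [(np.float32(43.289062), np.float64(0.579), np.float64(-0.08199999999999999)), (np.float32(43.40625), np.float64(0.58), np.float64(-0.08299999999999999)), (np.float32(43.472656), np.float64(0.579), np.float64(-0.08299999999999999)), (np.float32(43.5), np.float64(0.58), np.float64(-0.08399999999999999))]
[0.0034, 0.0147, -0.0004] [-0.0014, 0.0009, 0.0032] -> [ 0.581 -0.088  0.22 ]
[0.0, 0.0, 0.2533] [0.0, 0.0, 0.0] -> [ 0.581 -0.088  0.068]
```

Request:
jog_arm([
  [0, 0, 0, 0, 0, 0, 0.65],
  [0, 0, 0, 0, 0, 0, 0.65],
  [0, 0, 0, 0, 0, 0, 0.65],
])

```text
clock: 4.57
position: [0.5786, -0.08, 0.2201]
ee_rot: [1.0, 0.011, -0.001, -0.003]
force: [0.7, 0.8, -0.2]
finger_gap: 0.0598
gripper_force: 0.0
```

Run:
```python
from h import *
plan(((.5806,-.0875,.15),-89.3),((.5806,-.0875,.068),-89.3))
```

```text
[0.0034, 0.0132, 0.1167] [-0.0016, 0.0007, 0.0033] -> [ 0.581 -0.088  0.15 ]
[0.0, 0.0, 0.1367] [0.0, 0.0, 0.0] -> [ 0.581 -0.088  0.068]
```

Request:
jog_arm([
  [0.0034, 0.0132, 0.1167, -0.0016, 0.0007, 0.0033, 0.65],
  [0.0034, 0.0132, 0.1167, -0.0016, 0.0007, 0.0033, 0.65],
  [0.0034, 0.0132, 0.1167, -0.0016, 0.0007, 0.0033, 0.65],
  [0.0034, 0.0132, 0.1167, -0.0016, 0.0007, 0.0033, 0.65],
])

```text
clock: 4.9
position: [0.5797, -0.0876, 0.1495]
ee_rot: [1.0, 0.005, -0.001, 0.0]
force: [0.5, -0.1, 0.7]
finger_gap: 0.0602
gripper_force: 0.0
```

Run:
```python
from h import *
plan(((.5806,-.0875,.068),-89.3))
im=save('scene','x.png'); im2=grab_frame('top')[:,:,::-1]
a=cv2.resize(im[170:260,270:370],(500,450),interpolation=3); b=cv2.resize(im2[150:240,310:370],(300,450),interpolation=3)
cv2.imwrite('pics/s3.png',np.hstack([a,b]))
```

```text
[0.0018, -0.0002, 0.1359] [0.0, 0.0009, -0.0009] -> [ 0.581 -0.088  0.068]
```

View pics/s3.png

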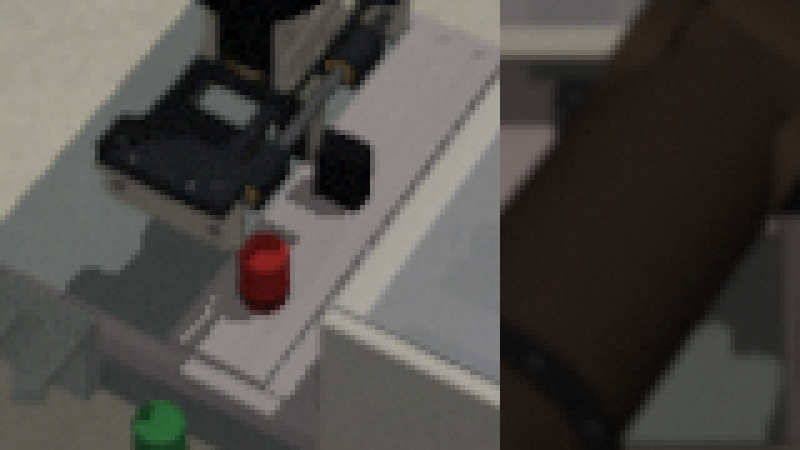

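The fingers are either side of the red head, with the nearer fingertip at crop (240,240). I'll descend and grip.

Request:
jog_arm([
  [0.0018, -0.0002, 0.05, 0, 0.0009, -0.0009, 0.65],
  [0.0018, -0.0002, 0.1, 0, 0.0009, -0.0009, 0.65],
  [0.0018, -0.0002, 0.1359, 0, 0.0009, -0.0009, 0.65],
  [0.0018, -0.0002, 0.1359, 0, 0.0009, -0.0009, 0.65],
])

```text
clock: 5.33
position: [0.5811, -0.087, 0.0671]
ee_rot: [1.0, 0.006, 0.0, 0.0]
force: [-0.8, 0.5, 0.6]
finger_gap: 0.06
gripper_force: 0.0
```

Request:
jog_arm([
  [0, 0, 0, 0, 0, 0, 0.25],
  [0, 0, 0, 0, 0, 0, 0.2],
  [0, 0, 0, 0, 0, 0, 0.2],
  [0, 0, 0, 0, 0, 0, 0.2],
  [0, 0, 0, 0, 0, 0, 0.2],
], squeeze=15)

```text
clock: 5.75
position: [0.5823, -0.0873, 0.0695]
ee_rot: [1.0, 0.006, 0.002, -0.0]
force: [-1.5, -0.4, 0.1]
finger_gap: 0.0306
gripper_force: 0.0
```

Request:
jog_arm([
  [0, 0, 0, 0, 0, 0, 0.1],
  [0, 0, 0, 0, 0, 0, 0.1],
  [0, 0, 0, 0, 0, 0, 0.1],
  [0, 0, 0, 0, 0, 0, 0.1],
], squeeze=25)

```text
clock: 6.08
position: [0.5822, -0.0873, 0.0693]
ee_rot: [1.0, 0.006, 0.002, -0.0]
force: [-1.3, 1.3, 7.8]
finger_gap: 0.0273
gripper_force: 25.0
```

Request:
jog_arm([
  [0, 0, -0.03, 0, 0, 0, 0.1],
  [0, 0, -0.06, 0, 0, 0, 0.1],
  [0, 0, -0.1, 0, 0, 0, 0.1],
  [0, 0, -0.155, 0, 0, 0, 0.1],
  [0, 0, -0.155, 0, 0, 0, 0.1],
])

```text
clock: 6.5
position: [0.584, -0.0888, 0.1667]
ee_rot: [1.0, 0.005, 0.005, 0.001]
force: [0.9, -1.1, 0.6]
finger_gap: 0.0276
gripper_force: 25.0
```

Run:
```python
from h import *
s=read_state(); print(s['position'],s['finger_gap'],s['gripper_force'],s['force'],s['q'].round(2))
im=save('scene','x.png'); cv2.imwrite('pics/s4.png',cv2.resize(im[120:270,250:400],(600,600),interpolation=3))
plan(((.4872,-.245,.16),-89.3),((.4872,-.245,.0875),-89.3))
```

```text
[ 0.5839504  -0.08882991  0.16669227] 0.027583936419628904 24.999584555625916 [ 0.94323429 -1.12785978  0.63527452] [-0.55  0.56  0.93  1.79 -0.52  1.04 -0.99]
[-0.163, 0.2597, 0.0061] [0.0002, -0.0025, -0.0002] -> [ 0.487 -0.245  0.16 ]
[0.0, 0.0, 0.1208] [0.0, 0.0, 0.0] -> [ 0.487 -0.245  0.088]
```

View pics/s4.png

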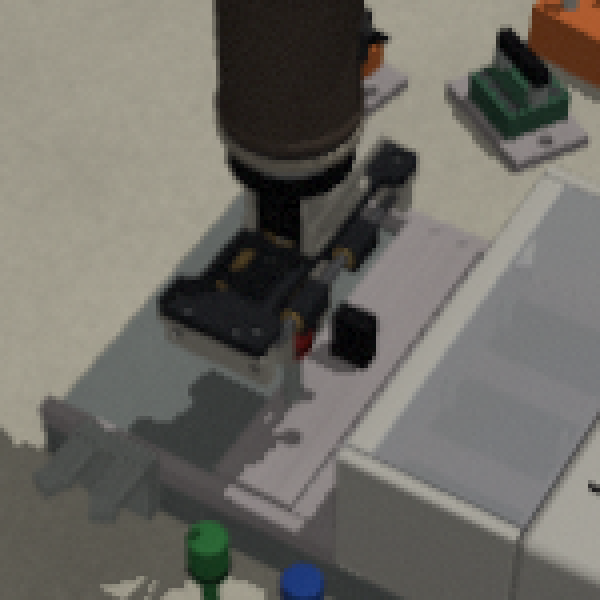

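The pin is clear of its bore, with the hole showing at crop (287,437). The notch target is the grasp pose plus the given offset, which makes the TCP (.4884, -.1875).

Run:
```python
from h import *
plan(((.4884,-.245,.167),-89.3),((.4884,-.245,.094),-89.3))
```

```text
[-0.1609, 0.2597, -0.0056] [0.0002, -0.0025, -0.0002] -> [ 0.488 -0.245  0.167]
[0.0, 0.0, 0.1217] [0.0, 0.0, 0.0] -> [ 0.488 -0.245  0.094]
```

Request:
jog_arm([
  [-0.1609, 0.2597, -0.0056, 0.0002, -0.0025, 0, 0.1],
  [-0.1609, 0.2597, -0.0056, 0.0002, -0.0025, 0, 0.1],
  [-0.1609, 0.2597, -0.0056, 0.0002, -0.0025, 0, 0.1],
  [-0.1609, 0.2597, -0.0056, 0.0002, -0.0025, 0, 0.1],
  [-0.1609, 0.2597, -0.0056, 0.0002, -0.0025, 0, 0.1],
])

```text
clock: 6.97
position: [0.4823, -0.2492, 0.1644]
ee_rot: [1.0, 0.003, -0.003, 0.001]
force: [-0.2, -1.4, 0.1]
finger_gap: 0.0274
gripper_force: 25.0
```

Request:
jog_arm([
  [0, 0, 0.04, 0, 0, 0, 0.1],
  [0, 0, 0.08, 0, 0, 0, 0.1],
  [0, 0, 0.1217, 0, 0, 0, 0.1],
  [0, 0, 0.1217, 0, 0, 0, 0.1],
  [0, 0, 0.1217, 0, 0, 0, 0.1],
])

```text
clock: 7.38
position: [0.485, -0.2438, 0.0905]
ee_rot: [1.0, 0.006, -0.004, -0.001]
force: [0.6, 0.2, -0.4]
finger_gap: 0.0274
gripper_force: 25.0
```

Run:
```python
from h import *
s=read_state(); print(s['position'],s['q'].round(2))
im=save('scene','x.png'); im2=grab_frame('top')[:,:,::-1]
a=cv2.resize(im[185:285,230:330],(500,500),interpolation=3); b=cv2.resize(im2[190:250,360:396],(300,500),interpolation=3)
cv2.imwrite('pics/s5.png',np.hstack([a,b]))
plan(((.4884,-.1875,.094),-89.3),((.4884,-.1875,.084),-89.3))
```

```text
[ 0.48501352 -0.24377     0.09045246] [-0.21  0.59  0.84  1.97 -0.58  0.86 -0.62]
[0.0041, -0.0952, -0.0028] [0.0, 0.0015, -0.0003] -> [ 0.488 -0.188  0.094]
[0.0, 0.0, 0.0167] [0.0, 0.0, 0.0] -> [ 0.488 -0.188  0.084]
```

View pics/s5.png

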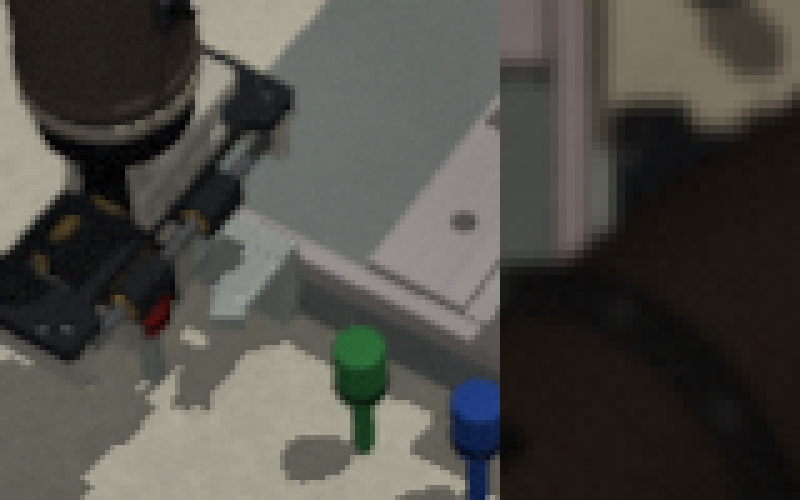

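Request:
jog_arm([
  [0.0055, 0, -0.003, 0, 0.0015, 0, 0.1],
  [0.0055, 0, -0.003, 0, 0.0015, 0, 0.1],
  [0.0055, -0.02, -0.003, 0, 0.0015, 0, 0.1],
])

```text
clock: 7.73
position: [0.4903, -0.2346, 0.0949]
ee_rot: [1.0, 0.005, 0.001, 0.001]
force: [-0.1, 0.2, -1.0]
finger_gap: 0.0275
gripper_force: 25.0
```

Run:
```python
from h import *
plan(((.4884,-.1875,.093),-89.3))
```

```text
[-0.0024, -0.0786, 0.0029] [0.0007, -0.0008, -0.0008] -> [ 0.488 -0.188  0.093]
```

Request:
jog_arm([
  [-0.0024, -0.02, 0.0015, 0.0007, -0.0008, 0, 0.1],
  [-0.0024, -0.04, 0.0015, 0.0007, -0.0008, 0, 0.1],
  [-0.0024, -0.06, 0.0015, 0.0007, -0.0008, 0, 0.1],
  [-0.0024, -0.0786, 0.0015, 0.0007, -0.0008, 0, 0.1],
  [-0.0024, -0.0786, 0.0015, 0.0007, -0.0008, 0, 0.1],
])

```text
clock: 8.15
position: [0.4878, -0.1818, 0.0925]
ee_rot: [1.0, 0.008, -0.002, -0.002]
force: [-0.5, 0.0, -0.8]
finger_gap: 0.0273
gripper_force: 25.0
```

Run:
```python
from h import *
print(read_state()['position'])
plan(((.4884,-.1875,.084),-89.3))
```

```text
[ 0.48782079 -0.18184227  0.09246734]
[0.0009, 0.0095, 0.0141] [-0.0015, 0.001, 0.0009] -> [ 0.488 -0.188  0.084]
```

Request:
jog_arm([
  [0.0009, 0.008, 0.005, -0.0015, 0.001, 0.0009, 0.1],
  [0.0009, 0.008, 0.01, -0.0015, 0.001, 0.0009, 0.1],
  [0.0009, 0.008, 0.0141, -0.0015, 0.001, 0.0009, 0.1],
  [0.0009, 0.008, 0.0141, -0.0015, 0.001, 0.0009, 0.1],
])

```text
clock: 8.48
position: [0.4876, -0.1905, 0.0835]
ee_rot: [1.0, 0.004, -0.0, 0.001]
force: [-0.3, 0.2, -1.2]
finger_gap: 0.0274
gripper_force: 25.0
```

Request:
jog_arm([
  [0, -0.003, 0.003, 0, 0, 0, 0.1],
  [0, -0.003, 0.003, 0, 0, 0, 0.1],
  [0, -0.003, 0.003, 0, 0, 0, 0.1],
])

```text
clock: 8.73
position: [0.4879, -0.1881, 0.0821]
ee_rot: [1.0, 0.004, -0.0, 0.001]
force: [0.2, -0.2, -0.3]
finger_gap: 0.0275
gripper_force: 25.0
```

Run:
```python
from h import *
s=read_state();print(s['position'],s['force'],s['ft_torque'])
im=save('scene','x.png')
cv2.imwrite('pics/s6.png',cv2.resize(im[190:280,240:330],(600,600),interpolation=3))
```

```text
[ 0.48793424 -0.18810138  0.0820507 ] [ 0.20700004 -0.15881542 -0.29420537] [-0.07614639  0.17350115  0.00671513]
```

View pics/s6.png

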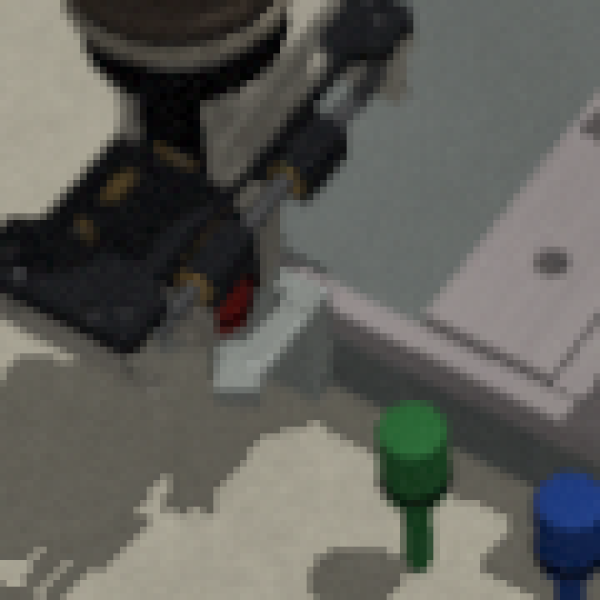

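Request:
jog_arm([
  [0, 0, 0.003, 0, 0, 0, 0.1],
  [0, 0, 0.003, 0, 0, 0, 0.1],
  [0, 0, 0.003, 0, 0, 0, 0.1],
])

```text
clock: 9.03
position: [0.488, -0.188, 0.0803]
ee_rot: [1.0, 0.004, 0.0, 0.001]
force: [0.1, 0.0, -2.1]
finger_gap: 0.0275
gripper_force: 25.0
```

Request:
jog_arm([
  [0, 0, 0.0025, 0, 0, 0, 0.1],
  [0, 0, 0.0025, 0, 0, 0, 0.1],
  [0, 0, 0.0025, 0, 0, 0, 0.1],
])

```text
clock: 9.28
position: [0.4882, -0.1881, 0.0793]
ee_rot: [1.0, 0.004, 0.0, 0.001]
force: [-1.9, 1.5, 5.8]
finger_gap: 0.0273
gripper_force: 25.0
```

Contact: about 6 N upward. I'll release, opening only partly.

Request:
jog_arm([
  [0, 0, 0, 0, 0, 0, 0.5],
  [0, 0, 0, 0, 0, 0, 0.65],
  [0, 0, 0, 0, 0, 0, 0.65],
  [0, 0, 0, 0, 0, 0, 0.65],
])

```text
clock: 9.62
position: [0.4881, -0.188, 0.0788]
ee_rot: [1.0, 0.004, 0.0, 0.001]
force: [-0.4, 1.1, -1.1]
finger_gap: 0.0498
gripper_force: 0.0
```

Request:
jog_arm([
  [0, 0, -0.04, 0, 0, 0, 0.65],
  [0, 0, -0.1, 0, 0, 0, 0.65],
  [0, 0, -0.2, 0, 0, 0, 0.65],
  [0, 0, -0.2, 0, 0, 0, 0.65],
  [0, 0, -0.2, 0, 0, 0, 0.65],
])

```text
clock: 10.03
position: [0.4901, -0.1892, 0.2029]
ee_rot: [1.0, 0.004, 0.003, 0.002]
force: [0.7, -0.6, 0.6]
finger_gap: 0.0598
gripper_force: 0.0
```

Run:
```python
from h import *
s=read_state();print(s['position'],s['finger_gap'])
im=save('scene','x.png')
cv2.imwrite('pics/s7.png',cv2.resize(im[180:280,240:340],(600,600),interpolation=3))
plan(((.5565,-.15,.2),-89.3))
```

```text
[ 0.4901133  -0.18919833  0.20291449] 0.059768317728640045
[0.1126, -0.0627, 0.0015] [0.0008, -0.0013, -0.001] -> [ 0.556 -0.15   0.2  ]
```

View pics/s7.png

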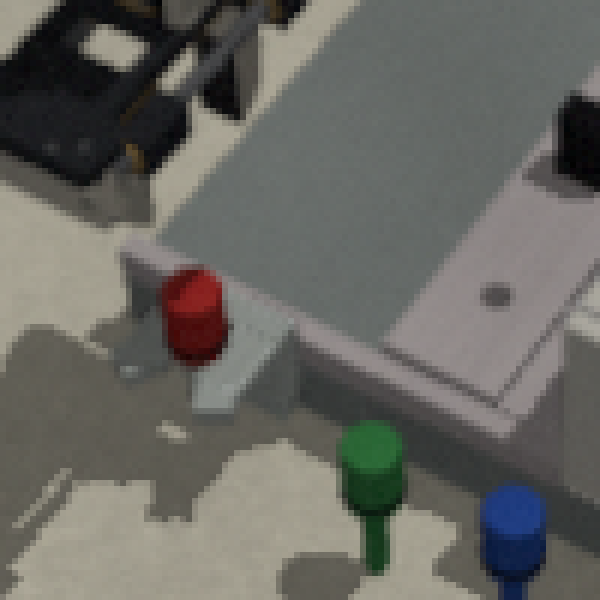

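The red pin hangs upright in the notch at crop (193,315), and the bore is empty. Next is the tray pull.

Run:
```python
from h import *
plan(((.58,-.004,.2),-89.3),((.58,-.004,.08),-89.3))
```

```text
[0.077, -0.1528, 0.0006] [0.0004, -0.0007, -0.0005] -> [ 0.535 -0.096  0.2  ]
[0.0772, -0.1527, 0.0006] [0.0004, -0.0007, -0.0005] -> [ 0.58  -0.004  0.2  ]
[0.0, 0.0, 0.2] [0.0, 0.0, 0.0] -> [ 0.58  -0.004  0.08 ]
```

Request:
jog_arm([
  [0.077, -0.1528, 0, 0.0008, -0.0013, -0.001, 0.65],
  [0.15, -0.3, 0, 0.0008, -0.0013, -0.001, 0.65],
  [0.1542, -0.3055, 0, 0.0008, -0.0013, -0.001, 0.65],
  [0.1542, -0.3055, 0, 0.0008, -0.0013, -0.001, 0.65],
  [0.1542, -0.3055, 0, 0.0008, -0.0013, -0.001, 0.65],
])

```text
clock: 10.5
position: [0.5789, -0.0008, 0.197]
ee_rot: [1.0, 0.006, -0.003, -0.0]
force: [0.3, -0.4, -0.9]
finger_gap: 0.06
gripper_force: 0.0
```

Request:
jog_arm([
  [0, 0, 0, 0, 0, 0, 0.65],
  [0, 0, 0, 0, 0, 0, 0.65],
])

```text
clock: 10.67
position: [0.5789, -0.0007, 0.1965]
ee_rot: [1.0, 0.009, -0.003, 0.0]
force: [-0.7, -0.1, 0.4]
finger_gap: 0.0599
gripper_force: 0.0
```

Run:
```python
from h import *
print(read_state()['position'])
plan(((.58,-.004,.081),-89.3))
```

```text
[ 0.57893532 -0.00067606  0.19650174]
[0.003, 0.0056, 0.1925] [0.0, 0.0021, 0.0016] -> [ 0.58  -0.004  0.081]
```

Request:
jog_arm([
  [0.003, 0.0056, 0.06, 0, 0.0021, 0.0016, 0.65],
  [0.003, 0.0056, 0.12, 0, 0.0021, 0.0016, 0.65],
  [0.003, 0.0056, 0.1925, 0, 0.0021, 0.0016, 0.65],
  [0.003, 0.0056, 0.1925, 0, 0.0021, 0.0016, 0.65],
  [0.003, 0.0056, 0.1925, 0, 0.0021, 0.0016, 0.3],
])

```text
clock: 11.08
position: [0.578, -0.0084, 0.0815]
ee_rot: [1.0, 0.002, -0.001, 0.0]
force: [-0.0, -0.5, 0.2]
finger_gap: 0.0562
gripper_force: 0.0
```

Request:
jog_arm([
  [0, 0, 0, 0, 0, 0, 0.1],
  [0, 0, 0, 0, 0, 0, 0.05],
  [0, 0, 0, 0, 0, 0, 0.05],
  [0, 0, 0, 0, 0, 0, 0.05],
  [0, 0, 0, 0, 0, 0, 0.05],
], squeeze=30)

```text
clock: 11.5
position: [0.581, -0.0061, 0.0842]
ee_rot: [1.0, 0.004, 0.002, -0.001]
force: [-1.4, 15.1, 9.6]
finger_gap: 0.0244
gripper_force: 7.5
```

Request:
jog_arm([
  [0, -0.005, 0, 0, 0, 0, 0.05],
  [0, -0.005, 0, 0, 0, 0, 0.05],
  [0, -0.005, 0, 0, 0, 0, 0.05],
])

```text
clock: 11.75
position: [0.581, -0.0029, 0.084]
ee_rot: [1.0, 0.004, 0.002, -0.001]
force: [-0.9, 2.2, 7.4]
finger_gap: 0.0178
gripper_force: 30.0
```

Request:
jog_arm([
  [-0.04, 0, 0, 0, 0, 0, 0.05],
  [-0.09, 0, 0, 0, 0, 0, 0.05],
  [-0.14, 0, 0, 0, 0, 0, 0.05],
  [-0.19, 0, 0, 0, 0, 0, 0.05],
  [-0.214, 0, 0, 0, 0, 0, 0.05],
])

```text
clock: 12.17
position: [0.4513, -0.0048, 0.084]
ee_rot: [1.0, 0.003, 0.003, -0.001]
force: [3.8, -1.1, 4.1]
finger_gap: 0.0174
gripper_force: 30.0
```

Request:
jog_arm([
  [-0.004, 0, 0, 0, 0, 0, 0.05],
  [-0.004, 0, 0, 0, 0, 0, 0.05],
  [-0.004, 0, 0, 0, 0, 0, 0.05],
])

```text
clock: 12.42
position: [0.4504, -0.0048, 0.0839]
ee_rot: [1.0, 0.004, 0.002, -0.001]
force: [-2.7, 0.9, 17.8]
finger_gap: 0.0178
gripper_force: 30.0
```

The tray moved 130.6 mm, so it is fully out. I'll release it and rise.

Request:
jog_arm([
  [0, 0, 0, 0, 0, 0, 0.5],
  [0, 0, 0, 0, 0, 0, 0.65],
  [0, 0, 0, 0, 0, 0, 0.65],
])

```text
clock: 12.67
position: [0.4496, -0.0048, 0.0828]
ee_rot: [1.0, 0.003, 0.001, -0.0]
force: [0.0, 0.9, 0.3]
finger_gap: 0.0331
gripper_force: 0.0
```

Request:
jog_arm([
  [0, 0, -0.06, 0, 0, 0, 0.65],
  [0, 0, -0.13, 0, 0, 0, 0.65],
  [0, 0, -0.2, 0, 0, 0, 0.65],
  [0, 0, -0.25, 0, 0, 0, 0.65],
  [0, 0, -0.25, 0, 0, 0, 0.65],
])

```text
clock: 13.08
position: [0.4521, -0.0056, 0.2373]
ee_rot: [1.0, 0.003, 0.005, -0.001]
force: [1.2, -0.0, -0.1]
finger_gap: 0.059
gripper_force: 0.0
```

Run:
```python
from h import *
print(read_state()['position'],read_state()['q'].round(2))
t=grab_frame('top')[:,:,::-1]; s=grab_frame('scene')[:,:,::-1]
f=lambda i,r,w,h:cv2.resize(cv2.convertScaleAbs(i[r[1]:r[3],r[0]:r[2]],alpha=1.5),(w,h),interpolation=3)
cv2.imwrite('pics/t8.png',np.hstack([f(t,(265,150,385,270),480,480),np.vstack([f(t,(195,180,260,245),240,240),f(t,(195,205,260,270),240,240)])]))
for l in('b1_mid','b2_mid','b3_mid'): print(l,[(round(float(r['confidence']),2),[int(v) for v in r['box']]) for r in recognise(l,'top')])
```

```text
[ 0.45206166 -0.00563595  0.2373209 ] [-1.1   0.22  1.22  2.02 -0.25  1.04 -1.33]
b1_mid []
b2_mid [(0.7, [208, 182, 241, 219])]
b3_mid [(0.55, [220, 233, 245, 268]), (0.2, [272, 92, 388, 241])]
```

View pics/t8.png

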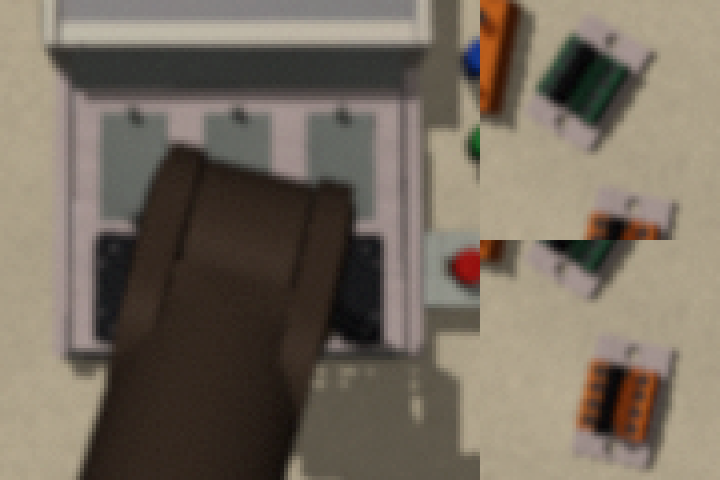

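The tray is out, with three stations showing rear pins at about (298,179), (324,179) and (350,179). The pin is parked, and both blocks are where they were. I'll move over the orange block, turning to +79.4° to stay within joint range.

Run:
```python
from h import *
plan(((.381,.2967,.2),79.4))
```

```text
[-0.0181, -0.0839, 0.0088] [0.0, -0.0, -0.1565] -> [0.437 0.045 0.226]
[0.0237, -0.0825, 0.0088] [0.0, -0.0, -0.1565] -> [0.426 0.096 0.221]
[0.0598, -0.0615, 0.0088] [0.0, -0.0, -0.1565] -> [0.415 0.146 0.216]
[0.0818, -0.026, 0.0088] [0.0, -0.0, -0.1565] -> [0.403 0.196 0.211]
[0.0844, 0.0156, 0.0088] [0.0, -0.0, -0.1565] -> [0.392 0.246 0.205]
[0.067, 0.0536, 0.0088] [0.0, -0.0, -0.1565] -> [0.381 0.297 0.2  ]
```

Request:
jog_arm([
  [-0.0181, -0.0839, 0.0088, 0, 0, -0.1565, 0.65],
  [-0.0181, -0.0839, 0.0088, 0, 0, -0.1565, 0.65],
  [-0.0181, -0.0839, 0.0088, 0, 0, -0.1565, 0.65],
  [-0.0181, -0.0839, 0.0088, 0, 0, -0.1565, 0.65],
  [-0.0181, -0.0839, 0.0088, 0, 0, -0.1565, 0.65],
])

```text
clock: 13.75
position: [0.4371, 0.0452, 0.2264]
ee_rot: [0.968, 0.249, 0.0, 0.0]
force: [-0.1, -0.1, 0.4]
finger_gap: 0.0597
gripper_force: 0.0
```

Request:
jog_arm([
  [0.0237, -0.0825, 0.0088, 0, 0, -0.1565, 0.65],
  [0.0237, -0.0825, 0.0088, 0, 0, -0.1565, 0.65],
  [0.0237, -0.0825, 0.0088, 0, 0, -0.1565, 0.65],
  [0.0237, -0.0825, 0.0088, 0, 0, -0.1565, 0.65],
  [0.0237, -0.0825, 0.0088, 0, 0, -0.1565, 0.65],
])

```text
clock: 14.17
position: [0.4262, 0.0952, 0.2213]
ee_rot: [0.88, 0.476, 0.0, 0.001]
force: [0.7, 0.2, -0.2]
finger_gap: 0.0598
gripper_force: 0.0
```

Request:
jog_arm([
  [0.0598, -0.0615, 0.0088, 0, 0, -0.1565, 0.65],
  [0.0598, -0.0615, 0.0088, 0, 0, -0.1565, 0.65],
  [0.0598, -0.0615, 0.0088, 0, 0, -0.1565, 0.65],
  [0.0598, -0.0615, 0.0088, 0, 0, -0.1565, 0.65],
  [0.0598, -0.0615, 0.0088, 0, 0, -0.1565, 0.65],
])

```text
clock: 14.58
position: [0.4153, 0.1454, 0.2162]
ee_rot: [0.738, 0.674, 0.0, 0.001]
force: [0.3, -0.6, -1.4]
finger_gap: 0.0595
gripper_force: 0.0
```

Request:
jog_arm([
  [0.0818, -0.026, 0.0088, 0, 0, -0.1565, 0.65],
  [0.0818, -0.026, 0.0088, 0, 0, -0.1565, 0.65],
  [0.0818, -0.026, 0.0088, 0, 0, -0.1565, 0.65],
  [0.0818, -0.026, 0.0088, 0, 0, -0.1565, 0.65],
  [0.0818, -0.026, 0.0088, 0, 0, -0.1565, 0.65],
])

```text
clock: 15.0
position: [0.4044, 0.1956, 0.211]
ee_rot: [0.553, 0.833, 0.0, 0.001]
force: [0.5, 1.0, 0.0]
finger_gap: 0.0596
gripper_force: 0.0
```

Request:
jog_arm([
  [0.0844, 0.0156, 0.0088, 0, 0, -0.1565, 0.65],
  [0.0844, 0.0156, 0.0088, 0, 0, -0.1565, 0.65],
  [0.0844, 0.0156, 0.0088, 0, 0, -0.1565, 0.65],
  [0.0844, 0.0156, 0.0088, 0, 0, -0.1565, 0.65],
  [0.0844, 0.0156, 0.0088, 0, 0, -0.1565, 0.65],
])

```text
clock: 15.42
position: [0.3933, 0.2459, 0.2059]
ee_rot: [0.334, 0.943, 0.0, 0.001]
force: [-0.5, 0.1, -0.6]
finger_gap: 0.0596
gripper_force: 0.0
```

Request:
jog_arm([
  [0.067, 0.0536, 0.0088, 0, 0, -0.1565, 0.65],
  [0.067, 0.0536, 0.0088, 0, 0, -0.1565, 0.65],
  [0.067, 0.0536, 0.0088, 0, 0, -0.1565, 0.65],
  [0.067, 0.0536, 0.0088, 0, 0, -0.1565, 0.65],
  [0.067, 0.0536, 0.0088, 0, 0, -0.1565, 0.65],
])

```text
clock: 15.83
position: [0.3822, 0.2962, 0.2007]
ee_rot: [0.095, 0.995, 0.0, 0.001]
force: [1.3, -0.1, -0.2]
finger_gap: 0.0596
gripper_force: 0.0
```

Run:
```python
from h import *
s=read_state(); print(s['position'],s['q'].round(2))
t=grab_frame('top')[:,:,::-1]; c=grab_frame('scene')[:,:,::-1]
np.savez('f9.npz',t=t,c=c)
f=lambda i,r,w,h:cv2.resize(cv2.convertScaleAbs(i[r[1]:r[3],r[0]:r[2]],alpha=1.7),(w,h),interpolation=3)
cv2.imwrite('pics/t9.png',np.hstack([f(t,(282,165,367,240),425,375),f(c,(285,160,360,235),375,375)]))
plan(((.381,.2967,.048),79.4))
print(w2px('scene',[(.381,.2967,.067),(.381,.2967,.0)]))
```

```text
[0.38219652 0.29615264 0.20065308] [-1.16  0.24  0.48  1.97 -0.13  0.96  0.76]
[0.0029, 0.0005, 0.2547] [0.0002, 0.0007, -0.0037] -> [0.381 0.297 0.048]
[[332.26713173 124.12111311]
 [332.00478731 139.29350552]]
```

View pics/t9.png

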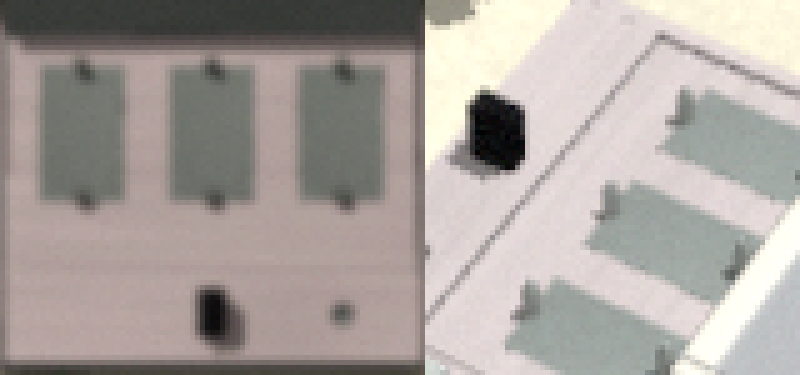

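Run:
```python
from seg import *
P=px2w('top',np.array([[82,134],[212.5,134],[342.5,134],[82,68],[342.5,68],[82,200],[342.5,200]])/5+[281.6,164.6],.06); print(P.round(4))
print('bore',px2w('top',np.array([[342,313]])/5+[281.6,164.6],.065).round(4))
S=px2w('scene',(np.array([[530,284],[609,185],[686,90]])-[425,0])/5+[284.6,159.6],.086); print('front tips scene',S.round(4))
T=px2w('top',np.array([[84,198],[213,198],[343,198]])/5+[281.6,164.6],.08); print('front tips top',T.round(4))
print('model',[(.6993-.13-.043-0.0116*y,-.0039-.173*.0116+y) for y in(-.085,0,.085)])
```

```text
[[ 0.5682  0.0802  0.06  ]
 [ 0.5693 -0.0056  0.06  ]
 [ 0.5704 -0.091   0.06  ]
 [ 0.6121  0.0811  0.06  ]
 [ 0.6142 -0.0907  0.06  ]
 [ 0.5245  0.0794  0.06  ]
 [ 0.5268 -0.0912  0.06  ]]
bore [[ 0.4526 -0.0911  0.065 ]]
front tips scene [[ 0.5293 -0.0895  0.086 ]
 [ 0.5277 -0.0055  0.086 ]
 [ 0.5267  0.0808  0.086 ]]
front tips top [[ 0.5238  0.0769  0.08  ]
 [ 0.5249 -0.0065  0.08  ]
 [ 0.526  -0.0904  0.08  ]]
model [(0.527286, -0.09090680000000001), (0.5263, -0.005906799999999999), (0.525314, 0.0790932)]
```

Top and scene views agree: st1 is near (.570,-.0905), st2 (.5693,-.0055) and st3 (.568,.0797) in camera frame. The robot's y reads about 2 mm higher. Descending on the orange block.

Request:
jog_arm([
  [0.0015, 0.0005, 0.07, 0, 0.0007, -0.0037, 0.65],
  [0.0015, 0.0005, 0.14, 0, 0.0007, -0.0037, 0.65],
  [0.0015, 0.0005, 0.2, 0, 0.0007, -0.0037, 0.65],
  [0.0015, 0.0005, 0.25, 0, 0.0007, -0.0037, 0.65],
  [0.0015, 0.0005, 0.25, 0, 0.0007, -0.0037, 0.65],
])

```text
clock: 16.35
position: [0.3792, 0.2944, 0.0465]
ee_rot: [0.091, 0.996, -0.003, -0.002]
force: [0.1, -1.5, -0.3]
finger_gap: 0.0599
gripper_force: 0.0
```

Request:
jog_arm([
  [0, 0, 0, 0, 0, 0, 0.3],
  [0, 0, 0, 0, 0, 0, 0.1],
  [0, 0, 0, 0, 0, 0, 0],
  [0, 0, 0, 0, 0, 0, 0],
  [0, 0, 0, 0, 0, 0, 0],
], squeeze=20)

```text
clock: 16.77
position: [0.3822, 0.2979, 0.0523]
ee_rot: [0.087, 0.996, 0.002, 0.001]
force: [0.2, 0.2, 0.7]
finger_gap: 0.0311
gripper_force: 0.0
```

Request:
jog_arm([
  [0, 0, 0, 0, 0, 0, 0],
  [0, 0, 0, 0, 0, 0, 0],
  [0, 0, 0, 0, 0, 0, 0],
], squeeze=40)

```text
clock: 17.02
position: [0.3817, 0.2976, 0.0513]
ee_rot: [0.086, 0.996, 0.001, 0.0]
force: [0.2, 1.2, -3.4]
finger_gap: 0.0136
gripper_force: 39.9
```

Run:
```python
from h import *
s=read_state(); print(s['position'],s['ee_rot'].round(3),s['finger_gap'],s['gripper_force'],s['force'],s['ft_torque'],s['q'].round(2))
```

```text
[0.38171886 0.29758307 0.05126911] [0.086 0.996 0.001 0.   ] 0.0136297925854653 39.88433361053467 [ 0.20723817  1.22666848 -3.37437732] [ 0.03103922 -0.02272811  0.00463639] [-1.06  0.46  0.38  2.12 -0.3   0.6   0.93]
```

Request:
jog_arm([
  [0, 0, -0.05, 0, 0, 0, 0],
  [0, 0, -0.12, 0, 0, 0, 0],
  [0, 0, -0.19, 0, 0, 0, 0],
  [0, 0, -0.26, 0, 0, 0, 0],
  [0, 0, -0.26, 0, 0, 0, 0],
])

```text
clock: 17.43
position: [0.3845, 0.2988, 0.2135]
ee_rot: [0.087, 0.996, 0.004, 0.003]
force: [0.9, 0.6, -3.0]
finger_gap: 0.0135
gripper_force: 39.9
```

Run:
```python
from h import *
s=read_state(); print(s['position'],s['finger_gap'],s['force'])
plan(((.5705,-.0888,.21),90.7))
```

```text
[0.38445671 0.29879645 0.21348865] 0.013526454575098401 [ 0.8639309   0.55291213 -3.04428879]
[-0.1391, -0.1942, 0.0009] [0.0009, 0.0007, -0.0198] -> [0.446 0.17  0.212]
[-0.1268, -0.2024, 0.0012] [0.0009, 0.0007, -0.0198] -> [0.508 0.04  0.211]
[-0.114, -0.2099, 0.0015] [0.0009, 0.0007, -0.0198] -> [ 0.57  -0.089  0.21 ]
```

Request:
jog_arm([
  [-0.1391, -0.1942, 0, 0.0009, 0.0007, -0.0198, 0],
  [-0.1391, -0.1942, 0, 0.0009, 0.0007, -0.0198, 0],
  [-0.1391, -0.1942, 0, 0.0009, 0.0007, -0.0198, 0],
  [-0.1391, -0.1942, 0, 0.0009, 0.0007, -0.0198, 0],
  [-0.1391, -0.1942, 0, 0.0009, 0.0007, -0.0198, 0],
])

```text
clock: 17.85
position: [0.445, 0.1623, 0.2064]
ee_rot: [0.059, 0.998, -0.002, -0.001]
force: [-0.1, 0.4, -3.6]
finger_gap: 0.0135
gripper_force: 39.9
```

Request:
jog_arm([
  [-0.1268, -0.2024, 0, 0.0009, 0.0007, -0.0198, 0],
  [-0.1268, -0.2024, 0, 0.0009, 0.0007, -0.0198, 0],
  [-0.1268, -0.2024, 0, 0.0009, 0.0007, -0.0198, 0],
  [-0.1268, -0.2024, 0, 0.0009, 0.0007, -0.0198, 0],
  [-0.1268, -0.2024, 0, 0.0009, 0.0007, -0.0198, 0],
])

```text
clock: 18.27
position: [0.5069, 0.0333, 0.2065]
ee_rot: [0.028, 1.0, -0.004, -0.002]
force: [0.1, -0.5, -3.8]
finger_gap: 0.0135
gripper_force: 39.9
```

Request:
jog_arm([
  [-0.114, -0.2099, 0, 0.0009, 0.0007, -0.0198, 0],
  [-0.114, -0.2099, 0, 0.0009, 0.0007, -0.0198, 0],
  [-0.114, -0.2099, 0, 0.0009, 0.0007, -0.0198, 0],
  [-0.114, -0.2099, 0, 0.0009, 0.0007, -0.0198, 0],
  [-0.114, -0.2099, 0, 0.0009, 0.0007, -0.0198, 0],
])

```text
clock: 18.68
position: [0.5686, -0.0957, 0.2065]
ee_rot: [-0.004, 1.0, -0.005, -0.003]
force: [-0.3, -0.6, -3.8]
finger_gap: 0.014
gripper_force: 40.0
```

Request:
jog_arm([
  [0, 0, 0, 0, 0, 0, 0],
  [0, 0, 0, 0, 0, 0, 0],
])

```text
clock: 18.85
position: [0.5673, -0.0891, 0.2061]
ee_rot: [-0.007, 1.0, -0.003, -0.004]
force: [0.1, 0.5, -3.8]
finger_gap: 0.0135
gripper_force: 40.0
```

Run:
```python
from h import *
s=read_state(); print(s['position'],s['finger_gap'],s['q'].round(2))
plan(((.5705,-.0888,.146),90.7))
```

```text
[ 0.56725725 -0.08905607  0.20610543] 0.013497021895057484 [-0.38  0.41  0.61  1.76 -0.26  1.06  1.91]
[-0.0063, 0.001, 0.1001] [-0.0019, -0.0029, 0.0006] -> [ 0.57  -0.089  0.146]
```

Request:
jog_arm([
  [-0.0063, 0.001, 0.03, -0.0019, -0.0029, 0.0006, 0],
  [-0.0063, 0.001, 0.07, -0.0019, -0.0029, 0.0006, 0],
  [-0.0063, 0.001, 0.097, -0.0019, -0.0029, 0.0006, 0],
  [-0.0063, 0.001, 0.097, -0.0019, -0.0029, 0.0006, 0],
])

```text
clock: 19.18
position: [0.5687, -0.0874, 0.1455]
ee_rot: [-0.007, 1.0, 0.0, -0.002]
force: [-1.7, 0.3, -4.5]
finger_gap: 0.0136
gripper_force: 40.0
```

Run:
```python
from h import *
s=read_state(); print(s['position'],s['finger_gap'],s['q'].round(2))
plan(((.5705,-.0888,.111),90.7))
c=grab_frame('scene')[:,:,::-1]
cv2.imwrite('pics/s10.png',cv2.resize(cv2.convertScaleAbs(c[150:270,260:400],alpha=1.7),(700,600),interpolation=3))
```

```text
[ 0.5687018  -0.0873534   0.14553687] 0.013555824321971627 [-0.35  0.48  0.58  1.83 -0.32  0.93  1.96]
[-0.0032, -0.0025, 0.0575] [0.0002, -0.0013, 0.0007] -> [ 0.57  -0.089  0.111]
```

View pics/s10.png

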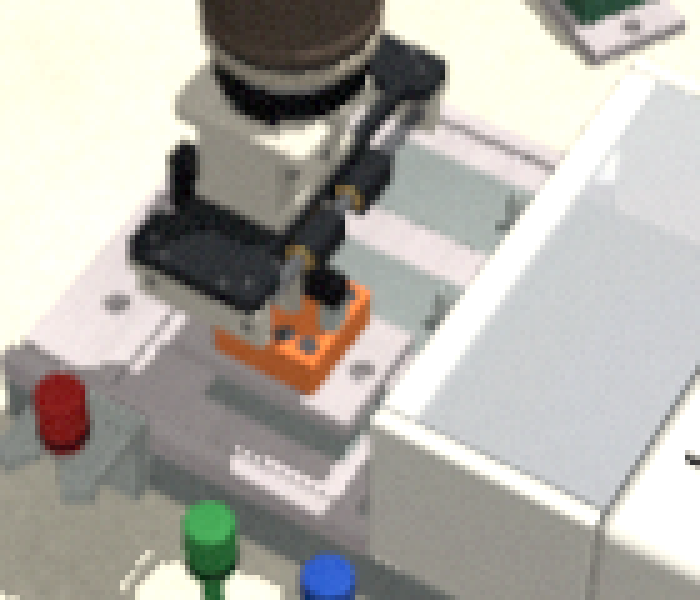

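The orange block hangs above st1, with its rear hole at native (331.8,223.6). I'll check that against the station.

Run:
```python
from h import *
print(px2w('scene',[[331.8,223.6]],.106).round(4))
```

```text
[[ 0.611  -0.0868  0.106 ]]
```

Request:
jog_arm([
  [-0.0032, -0.0015, 0, 0.0002, -0.0013, 0.0007, 0],
  [-0.0032, -0.0015, 0.012, 0.0002, -0.0013, 0.0007, 0],
  [-0.0032, -0.0015, 0.02, 0.0002, -0.0013, 0.0007, 0],
  [-0.0032, -0.0015, 0.02, 0.0002, -0.0013, 0.0007, 0],
])

```text
clock: 19.57
position: [0.573, -0.0907, 0.1365]
ee_rot: [-0.005, 1.0, -0.001, 0.003]
force: [-0.2, -0.7, -3.5]
finger_gap: 0.0137
gripper_force: 40.0
```

Request:
jog_arm([
  [0.004, 0.003, 0, 0, -0.001, 0.0006, 0],
  [0.004, 0.003, 0, 0, -0.001, 0.0006, 0],
  [0.004, 0.003, 0.008, 0, -0.001, 0.0006, 0],
  [0.004, 0.003, 0.008, 0, -0.001, 0.0006, 0],
])

```text
clock: 19.9
position: [0.5707, -0.0891, 0.1317]
ee_rot: [-0.004, 1.0, -0.001, 0.005]
force: [0.0, -0.1, -5.1]
finger_gap: 0.0135
gripper_force: 40.0
```

Request:
jog_arm([
  [0, 0, 0.008, 0, 0.003, 0.0006, 0],
  [0, 0, 0.016, 0, 0.003, 0.0006, 0],
  [0, 0, 0.016, 0, 0.003, 0.0006, 0],
])

```text
clock: 20.15
position: [0.5713, -0.0888, 0.1216]
ee_rot: [-0.003, 1.0, -0.001, -0.0]
force: [3.4, 1.5, -5.2]
finger_gap: 0.014
gripper_force: 40.0
```

On the pins with only small lateral forces. Continuing down.

Request:
jog_arm([
  [0, 0, 0.006, 0, 0, 0, 0],
  [0, 0, 0.012, 0, 0, 0, 0],
  [0, 0, 0.017, 0, 0, 0, 0],
  [0, 0, 0.017, 0, 0, 0, 0],
])

```text
clock: 20.48
position: [0.5712, -0.089, 0.1118]
ee_rot: [-0.003, 1.0, -0.001, 0.0]
force: [3.4, 2.1, -6.1]
finger_gap: 0.0135
gripper_force: 40.0
```

Request:
jog_arm([
  [0, 0, 0.003, 0, 0, 0, 0],
  [0, 0, 0.003, 0, 0, 0, 0],
  [0, 0, 0.003, 0, 0, 0, 0],
])

```text
clock: 20.73
position: [0.5716, -0.0889, 0.1112]
ee_rot: [-0.003, 1.0, -0.0, 0.001]
force: [1.1, 4.3, 4.2]
finger_gap: 0.0137
gripper_force: 40.0
```

Flush at the expected height: contact at .111. I'll release, rise and head for the green block.

Request:
jog_arm([
  [0, 0, 0, 0, 0, 0, 0.4],
  [0, 0, 0, 0, 0, 0, 0.5],
  [0, 0, 0, 0, 0, 0, 0.5],
])

```text
clock: 20.98
position: [0.5706, -0.0901, 0.1105]
ee_rot: [-0.002, 1.0, -0.001, -0.0]
force: [-1.1, -0.1, -0.4]
finger_gap: 0.029
gripper_force: 0.0
```

Request:
jog_arm([
  [0, 0, -0.04, 0, 0, 0, 0.5],
  [0, 0, -0.1, 0, 0, 0, 0.5],
  [0, 0, -0.17, 0, 0, 0, 0.65],
  [0, 0, -0.17, 0, 0, 0, 0.65],
])

```text
clock: 21.32
position: [0.5741, -0.0913, 0.2196]
ee_rot: [-0.002, 1.0, -0.001, 0.005]
force: [1.3, -0.3, 0.3]
finger_gap: 0.0546
gripper_force: 0.0
```

Run:
```python
from h import *
s=read_state(); print(s['position'],s['finger_gap'],s['q'].round(2))
plan(((.538,.3365,.21),60.2))
t=grab_frame('top')[:,:,::-1]; c=grab_frame('scene')[:,:,::-1]
f=lambda i,r,w,h:cv2.resize(cv2.convertScaleAbs(i[r[1]:r[3],r[0]:r[2]],alpha=1.7),(w,h),interpolation=3)
cv2.imwrite('pics/t11.png',np.hstack([f(t,(200,175,250,225),400,400),f(c,(350,115,400,165),400,400)]))
```

```text
[ 0.57414117 -0.09131177  0.21955026] 0.05459193589051952 [-0.38  0.4   0.63  1.74 -0.26  1.08  1.9 ]
[0.0192, 0.2378, 0.0044] [-0.0, 0.0011, 0.0556] -> [0.562 0.051 0.216]
[0.0602, 0.2308, 0.0046] [-0.0, 0.0011, 0.0556] -> [0.55  0.194 0.213]
[0.0994, 0.2168, 0.0049] [-0.0, 0.0011, 0.0556] -> [0.538 0.336 0.21 ]
```

View pics/t11.png

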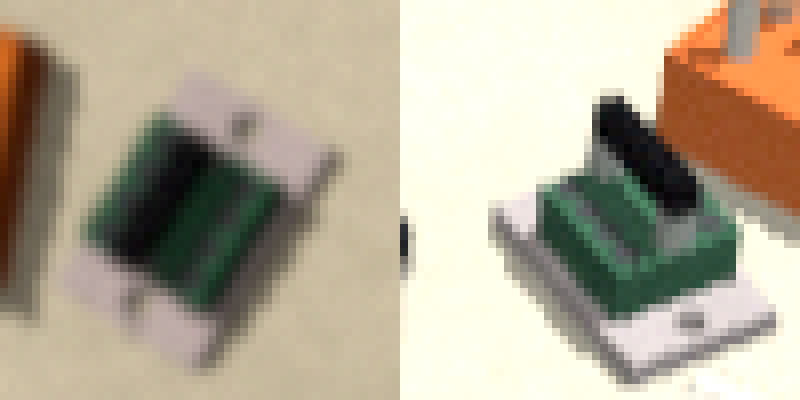

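Run:
```python
from h import *
h=px2w('top',(np.array([[241,126],[133,301]])+.5)/8-.5+[200,175],.012); print(h.round(4),h.mean(0).round(4),np.degrees(np.arctan2(*(h[0]-h[1])[[1,0]])),np.linalg.norm(h[0]-h[1]))
print(px2w('scene',(np.array([[292,321]])+.5)/8-.5+[350,115],.012).round(4), px2w('scene',(np.array([[245,150]])+.5)/8-.5+[350,115],.069).round(4))
b=px2w('top',(np.array([[163,195],[190,150],[135,240]])+.5)/8-.5+[200,175],.074); print(b.round(4))
```

```text
[[0.5754 0.3156 0.012 ]
 [0.5001 0.3585 0.012 ]] [0.5377 0.3371 0.012 ] -29.66788682531707 0.08660168729367566
[[0.5753 0.315  0.012 ]] [[0.5365 0.3378 0.069 ]]
[[0.5382 0.3329 0.074 ]
 [0.5568 0.3226 0.074 ]
 [0.5197 0.3435 0.074 ]]
```

The views agree: green block at (.5377,.337), bar at -29.7°. Moving over it with yaw 60.3°.

Request:
jog_arm([
  [0.0192, 0.2378, 0.0044, 0, 0.0011, 0.0556, 0.65],
  [0.0192, 0.2378, 0.0044, 0, 0.0011, 0.0556, 0.65],
  [0.0192, 0.2378, 0.0044, 0, 0.0011, 0.0556, 0.65],
  [0.0192, 0.2378, 0.0044, 0, 0.0011, 0.0556, 0.65],
  [0.0192, 0.2378, 0.0044, 0, 0.0011, 0.0556, 0.65],
])

```text
clock: 21.83
position: [0.557, 0.0599, 0.2075]
ee_rot: [0.08, 0.997, -0.0, -0.004]
force: [1.0, -0.0, 0.5]
finger_gap: 0.0596
gripper_force: 0.0
```

Request:
jog_arm([
  [0.0602, 0.2308, 0.0046, 0, 0.0011, 0.0556, 0.65],
  [0.0602, 0.2308, 0.0046, 0, 0.0011, 0.0556, 0.65],
  [0.0602, 0.2308, 0.0046, 0, 0.0011, 0.0556, 0.65],
  [0.0602, 0.2308, 0.0046, 0, 0.0011, 0.0556, 0.65],
  [0.0602, 0.2308, 0.0046, 0, 0.0011, 0.0556, 0.65],
])

```text
clock: 22.25
position: [0.5445, 0.2014, 0.2047]
ee_rot: [0.167, 0.986, -0.001, -0.005]
force: [0.0, -0.6, -0.0]
finger_gap: 0.0599
gripper_force: 0.0
```

Request:
jog_arm([
  [0.0994, 0.2168, 0.0049, 0, 0.0011, 0.0556, 0.65],
  [0.0994, 0.2168, 0.0049, 0, 0.0011, 0.0556, 0.65],
  [0.0994, 0.2168, 0.0049, 0, 0.0011, 0.0556, 0.65],
  [0.0994, 0.2168, 0.0049, 0, 0.0011, 0.0556, 0.65],
  [0.0994, 0.2168, 0.0049, 0, 0.0011, 0.0556, 0.65],
])

```text
clock: 22.67
position: [0.5322, 0.3432, 0.2017]
ee_rot: [0.253, 0.967, -0.001, -0.006]
force: [0.2, 0.4, -0.2]
finger_gap: 0.0595
gripper_force: 0.0
```

Request:
jog_arm([
  [0, 0, 0, 0, 0, 0, 0.65],
  [0, 0, 0, 0, 0, 0, 0.65],
])

```text
clock: 22.83
position: [0.5346, 0.3358, 0.2032]
ee_rot: [0.258, 0.966, -0.002, -0.005]
force: [0.9, 0.4, -0.1]
finger_gap: 0.0595
gripper_force: 0.0
```

Run:
```python
from h import *
s=read_state(); print(s['position'],s['q'].round(2))
plan(((.5375,.338,.11),60.3),((.5375,.338,.051),60.3))
# has either block moved?
t=grab_frame('top')
for l in('b2_mid','b3_mid'): print(l,[(round(float(r['confidence']),2),[int(v) for v in r['box']]) for r in recognise(l,'scene')+recognise(l,'top')])
```

```text
[0.53464329 0.33584476 0.2032111 ] [-1.08  0.53  0.68  1.62 -0.36  1.13  0.74]
[-0.0036, 0.0064, 0.1553] [-0.0019, -0.0026, -0.0008] -> [0.538 0.338 0.11 ]
[0.0, 0.0, 0.0983] [0.0, 0.0, 0.0] -> [0.538 0.338 0.051]
b2_mid [(0.89, [360, 128, 392, 162])]
b3_mid [(0.85, [296, 202, 341, 245]), (0.67, [341, 177, 362, 211])]
```

Request:
jog_arm([
  [-0.0036, 0.0064, 0.06, -0.0019, -0.0026, -0.0008, 0.65],
  [-0.0036, 0.0064, 0.12, -0.0019, -0.0026, -0.0008, 0.65],
  [-0.0036, 0.0064, 0.19, -0.0019, -0.0026, -0.0008, 0.65],
  [-0.0036, 0.0064, 0.252, -0.0019, -0.0026, -0.0008, 0.65],
  [-0.0036, 0.0064, 0.252, -0.0019, -0.0026, -0.0008, 0.65],
])

```text
clock: 23.5
position: [0.532, 0.3385, 0.046]
ee_rot: [0.255, 0.967, -0.003, -0.004]
force: [-1.2, -0.8, -1.0]
finger_gap: 0.0595
gripper_force: 0.0
```

Run:
```python
from h import *
plan(((.5377,.338,.05),60.3))
```

```text
[-0.0087, 0.0039, -0.0067] [-0.0025, -0.0018, 0.0007] -> [0.538 0.338 0.05 ]
```

Request:
jog_arm([
  [-0.006, 0.003, -0.004, -0.0025, -0.0018, 0.0007, 0.3],
  [-0.006, 0.003, -0.004, -0.0025, -0.0018, 0.0007, 0.2],
  [-0.006, 0.003, -0.004, -0.0025, -0.0018, 0.0007, 0.2],
  [-0.006, 0.003, -0.004, -0.0025, -0.0018, 0.0007, 0.3],
  [-0.006, 0.003, -0.004, -0.0025, -0.0018, 0.0007, 0.3],
], squeeze=20)

```text
clock: 23.92
position: [0.5413, 0.3415, 0.057]
ee_rot: [0.256, 0.967, 0.005, 0.004]
force: [0.1, -0.1, -0.1]
finger_gap: 0.0311
gripper_force: 0.0
```

Run:
```python
from h import *
s=read_state(); print(s['position'],s['ee_rot'].round(3))
plan(((.5377,.338,.05),60.3))
```

```text
[0.54129352 0.34148755 0.05700121] [0.256 0.967 0.005 0.004]
[0.0024, -0.0082, 0.0116] [0.004, 0.0018, 0.0001] -> [0.538 0.338 0.05 ]
```

Request:
jog_arm([
  [0.0018, -0.005, 0.008, 0.002, 0.0012, 0, 0.35],
  [0.0018, -0.005, 0.008, 0.002, 0.0012, 0, 0.35],
  [0.0018, -0.005, 0.008, 0.002, 0.0012, 0, 0.35],
])

```text
clock: 24.17
position: [0.5376, 0.3387, 0.05]
ee_rot: [0.256, 0.967, 0.001, 0.001]
force: [-0.4, -0.0, -0.3]
finger_gap: 0.0322
gripper_force: 0.0
```

Right on target. Gripping.

Request:
jog_arm([
  [0, 0, 0, 0, 0, 0, 0.1],
  [0, 0, 0, 0, 0, 0, 0],
  [0, 0, 0, 0, 0, 0, 0],
  [0, 0, 0, 0, 0, 0, 0],
], squeeze=20)

```text
clock: 24.5
position: [0.5378, 0.3384, 0.05]
ee_rot: [0.256, 0.967, 0.001, 0.001]
force: [0.6, -1.3, -1.2]
finger_gap: 0.0137
gripper_force: 20.0
```

Request:
jog_arm([
  [0, 0, 0, 0, 0, 0, 0],
  [0, 0, 0, 0, 0, 0, 0],
  [0, 0, 0, 0, 0, 0, 0],
], squeeze=40)

```text
clock: 24.75
position: [0.5379, 0.3386, 0.05]
ee_rot: [0.256, 0.967, 0.001, 0.001]
force: [0.7, -0.7, -2.0]
finger_gap: 0.0134
gripper_force: 40.0
```

Request:
jog_arm([
  [0, 0, -0.05, 0, 0, 0, 0],
  [0, 0, -0.12, 0, 0, 0, 0],
  [0, 0, -0.19, 0, 0, 0, 0],
  [0, 0, -0.26, 0, 0, 0, 0],
  [0, 0, -0.26, 0, 0, 0, 0],
])

```text
clock: 25.17
position: [0.5415, 0.3397, 0.2144]
ee_rot: [0.256, 0.967, 0.006, 0.005]
force: [2.4, -1.0, -2.6]
finger_gap: 0.0142
gripper_force: 40.0
```

Run:
```python
from h import *
s=read_state(); print(s['position'],s['finger_gap'],s['force'])
plan(((.5692,.0815,.21),90.7))
```

```text
[0.54145935 0.33968838 0.21440898] 0.01421969605154773 [ 2.35076652 -0.96323213 -2.58393366]
[-0.1267, -0.1755, 0.0019] [0.002, 0.0015, -0.0845] -> [0.555 0.211 0.212]
[-0.0763, -0.2025, 0.0026] [0.002, 0.0015, -0.0845] -> [0.569 0.082 0.21 ]
```

Request:
jog_arm([
  [-0.1267, -0.1755, 0.0019, 0.002, 0.0015, -0.0845, 0],
  [-0.1267, -0.1755, 0.0019, 0.002, 0.0015, -0.0845, 0],
  [-0.1267, -0.1755, 0.0019, 0.002, 0.0015, -0.0845, 0],
  [-0.1267, -0.1755, 0.0019, 0.002, 0.0015, -0.0845, 0],
  [-0.1267, -0.1755, 0.0019, 0.002, 0.0015, -0.0845, 0],
])

```text
clock: 25.58
position: [0.5521, 0.2046, 0.205]
ee_rot: [0.13, 0.992, -0.001, -0.002]
force: [0.9, 0.4, -3.5]
finger_gap: 0.0135
gripper_force: 40.0
```

Request:
jog_arm([
  [-0.0763, -0.2025, 0.0026, 0.002, 0.0015, -0.0845, 0],
  [-0.0763, -0.2025, 0.0026, 0.002, 0.0015, -0.0845, 0],
  [-0.0763, -0.2025, 0.0026, 0.002, 0.0015, -0.0845, 0],
  [-0.0763, -0.2025, 0.0026, 0.002, 0.0015, -0.0845, 0],
  [-0.0763, -0.2025, 0.0026, 0.002, 0.0015, -0.0845, 0],
])

```text
clock: 26.0
position: [0.5657, 0.0766, 0.2034]
ee_rot: [-0.003, 1.0, -0.004, -0.005]
force: [-0.6, 0.8, -3.3]
finger_gap: 0.0136
gripper_force: 40.0
```

Request:
jog_arm([
  [0, 0, 0, 0, 0, 0, 0],
  [0, 0, 0, 0, 0, 0, 0],
])

```text
clock: 26.17
position: [0.5653, 0.0822, 0.2029]
ee_rot: [-0.007, 1.0, -0.003, -0.005]
force: [-0.1, 0.5, -4.2]
finger_gap: 0.0139
gripper_force: 40.0
```

Run:
```python
from h import *
s=read_state(); print(s['position'],s['finger_gap'],s['ee_rot'].round(3))
plan(((.5686,.0812,.144),90.7))
```

```text
[0.56527963 0.08215971 0.20293016] 0.01385522086334227 [-0.007  1.    -0.003 -0.005]
[-0.0065, -0.0011, 0.0982] [-0.002, -0.0032, 0.0007] -> [0.569 0.081 0.144]
```

Request:
jog_arm([
  [-0.0045, -0.0011, 0.03, -0.001, -0.002, 0.0007, 0],
  [-0.0045, -0.0011, 0.07, -0.001, -0.002, 0.0007, 0],
  [-0.0045, -0.0011, 0.093, -0.001, -0.002, 0.0007, 0],
  [-0.0045, -0.0011, 0.093, -0.001, -0.002, 0.0007, 0],
])

```text
clock: 26.5
position: [0.5653, 0.0812, 0.1444]
ee_rot: [-0.007, 1.0, -0.002, -0.004]
force: [-1.1, 1.0, -3.5]
finger_gap: 0.0139
gripper_force: 40.0
```

Run:
```python
from h import *
s=read_state(); print(s['position'],s['ee_rot'].round(3))
plan(((.5686,.0812,.138),90.7))
```

```text
[0.56531928 0.08120569 0.14441042] [-0.007  1.    -0.002 -0.004]
[-0.0056, -0.0, 0.0106] [-0.0014, -0.0027, 0.0004] -> [0.569 0.081 0.138]
```

Request:
jog_arm([
  [-0.004, 0, 0, -0.0008, -0.0018, 0.0004, 0],
  [-0.004, 0, 0, -0.0008, -0.0018, 0.0004, 0],
  [-0.004, 0, 0.006, -0.0008, -0.0018, 0.0004, 0],
])

```text
clock: 26.75
position: [0.5714, 0.0798, 0.1455]
ee_rot: [-0.005, 1.0, -0.0, 0.003]
force: [0.9, -0.5, -3.3]
finger_gap: 0.0136
gripper_force: 40.0
```

Request:
jog_arm([
  [0.004, 0.002, 0, 0, 0.001, 0.0006, 0],
  [0.004, 0.002, 0, 0, 0.001, 0.0006, 0],
  [0.004, 0.002, 0.012, 0, 0.001, 0.0006, 0],
  [0.004, 0.002, 0.012, 0, 0.001, 0.0006, 0],
])

```text
clock: 27.08
position: [0.5671, 0.0805, 0.1358]
ee_rot: [-0.004, 1.0, -0.001, -0.001]
force: [-0.0, -0.1, -3.9]
finger_gap: 0.0138
gripper_force: 40.0
```

Request:
jog_arm([
  [-0.001, 0.001, 0.008, 0, 0, 0.0004, 0],
  [-0.001, 0.001, 0.016, 0, 0, 0.0004, 0],
  [-0.001, 0.001, 0.016, 0, 0, 0.0004, 0],
])

```text
clock: 27.33
position: [0.5681, 0.0812, 0.1261]
ee_rot: [-0.003, 1.0, -0.001, -0.001]
force: [2.0, 1.1, -5.9]
finger_gap: 0.0136
gripper_force: 40.0
```

Request:
jog_arm([
  [0, 0, 0.007, 0, 0, 0, 0],
  [0, 0, 0.014, 0, 0, 0, 0],
  [0, 0, 0.021, 0, 0, 0, 0],
  [0, 0, 0.024, 0, 0, 0, 0],
  [0, 0, 0.024, 0, 0, 0, 0],
])

```text
clock: 27.75
position: [0.5682, 0.0812, 0.1122]
ee_rot: [-0.003, 1.0, -0.001, -0.0]
force: [1.6, 1.9, -4.6]
finger_gap: 0.014
gripper_force: 40.0
```

Request:
jog_arm([
  [0, 0, 0.004, 0, 0, 0, 0],
  [0, 0, 0.004, 0, 0, 0, 0],
  [0, 0, 0.004, 0, 0, 0, 0],
])

```text
clock: 28.0
position: [0.5683, 0.0811, 0.1103]
ee_rot: [-0.003, 1.0, -0.001, -0.0]
force: [2.1, 2.4, -4.4]
finger_gap: 0.0138
gripper_force: 40.0
```

Request:
jog_arm([
  [0, 0, 0.003, 0, 0, 0, 0],
  [0, 0, 0.003, 0, 0, 0, 0],
  [0, 0, 0.003, 0, 0, 0, 0],
])

```text
clock: 28.25
position: [0.5694, 0.0811, 0.1099]
ee_rot: [-0.003, 1.0, -0.0, 0.001]
force: [-0.1, 2.8, 7.6]
finger_gap: 0.0136
gripper_force: 40.0
```

Flush again. I'll release, rise and inspect.

Request:
jog_arm([
  [0, 0, 0, 0, 0, 0, 0.4],
  [0, 0, 0, 0, 0, 0, 0.5],
  [0, 0, 0, 0, 0, 0, 0.5],
])

```text
clock: 28.5
position: [0.5679, 0.0804, 0.1085]
ee_rot: [-0.003, 1.0, -0.001, -0.001]
force: [0.4, -1.0, 0.6]
finger_gap: 0.0287
gripper_force: 0.0
```

Request:
jog_arm([
  [0, 0, -0.04, 0, 0, 0, 0.5],
  [0, 0, -0.1, 0, 0, 0, 0.5],
  [0, 0, -0.17, 0, 0, 0, 0.65],
  [0, 0, -0.17, 0, 0, 0, 0.65],
  [0, 0, -0.17, 0, 0, 0, 0.65],
])

```text
clock: 28.92
position: [0.5696, 0.0808, 0.2128]
ee_rot: [-0.003, 1.0, -0.0, 0.002]
force: [0.3, 0.8, -0.4]
finger_gap: 0.0586
gripper_force: 0.0
```

Run:
```python
from h import *
s=read_state(); print(s['position'],s['q'].round(2))
plan(((.4505,-.0047,.19),90.7))
c=grab_frame('scene')[:,:,::-1]
cv2.imwrite('pics/s12.png',cv2.resize(cv2.convertScaleAbs(c[140:260,270:410],alpha=1.7),(700,600),interpolation=3))
```

```text
[0.56956281 0.08078599 0.21278704] [-0.66  0.4   0.6   1.75 -0.25  1.06  1.6 ]
[0.1994, -0.1413, 0.0373] [-0.0001, 0.0011, -0.002] -> [ 0.45  -0.005  0.19 ]
```

View pics/s12.png

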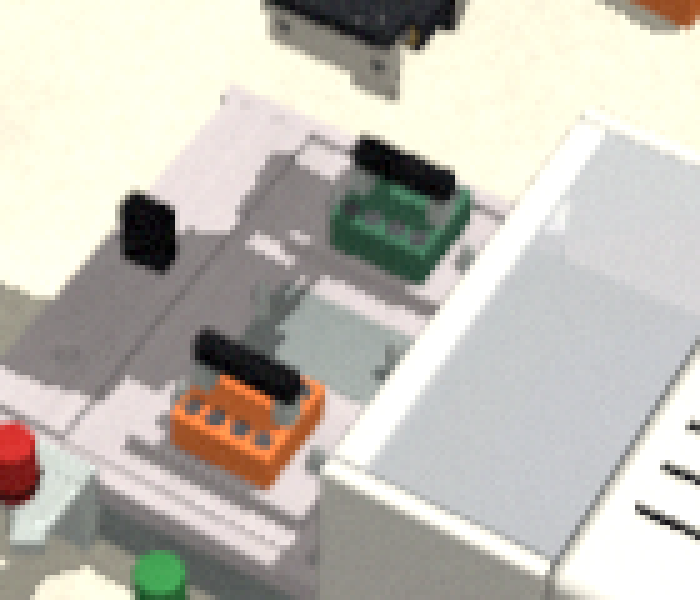

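Both blocks sit flush, green on st3 at (400,215) and orange on st1 at (250,420), and the pin is still parked. Now back to the pull.

Request:
jog_arm([
  [0.1994, -0.1413, 0.0373, 0, 0.0011, -0.002, 0.65],
  [0.1994, -0.1413, 0.0373, 0, 0.0011, -0.002, 0.65],
  [0.1994, -0.1413, 0.0373, 0, 0.0011, -0.002, 0.65],
  [0.1994, -0.1413, 0.0373, 0, 0.0011, -0.002, 0.65],
  [0.1994, -0.1413, 0.0373, 0, 0.0011, -0.002, 0.65],
])

```text
clock: 29.38
position: [0.4429, -0.0077, 0.1861]
ee_rot: [-0.004, 1.0, -0.001, -0.006]
force: [-0.6, -0.5, -1.0]
finger_gap: 0.0598
gripper_force: 0.0
```

Request:
jog_arm([
  [0, 0, 0.06, 0, 0, 0, 0.65],
  [0, 0, 0.1, 0, 0, 0, 0.65],
  [0, 0, 0.1, 0, 0, 0, 0.65],
])

```text
clock: 29.63
position: [0.4454, -0.0045, 0.1243]
ee_rot: [-0.006, 1.0, -0.002, -0.006]
force: [-1.2, 0.0, 0.5]
finger_gap: 0.0597
gripper_force: 0.0
```

Run:
```python
from h import *
s=read_state(); print(s['position'],s['q'].round(2))
plan(((.4505,-.0047,.084),90.7))
```

```text
[ 0.44542317 -0.00454012  0.12425204] [-0.59  0.31  0.6   2.15 -0.25  0.77  1.75]
[-0.0093, -0.0002, 0.067] [-0.001, -0.0038, 0.0001] -> [ 0.45  -0.005  0.084]
```

Request:
jog_arm([
  [-0.006, 0, 0.03, -0.0005, -0.0025, 0, 0.65],
  [-0.006, 0, 0.066, -0.0005, -0.0025, 0, 0.65],
  [-0.006, 0, 0.066, -0.0005, -0.0025, 0, 0.3],
])

```text
clock: 29.88
position: [0.4505, -0.0045, 0.0865]
ee_rot: [-0.006, 1.0, -0.0, -0.001]
force: [-0.8, 0.3, 0.4]
finger_gap: 0.0569
gripper_force: 0.0
```

Request:
jog_arm([
  [0, 0, 0, 0, 0, 0, 0.1],
  [0, 0, 0, 0, 0, 0, 0.05],
  [0, 0, 0, 0, 0, 0, 0.05],
  [0, 0, 0, 0, 0, 0, 0.05],
  [0, 0, 0, 0, 0, 0, 0.05],
], squeeze=30)

```text
clock: 30.3
position: [0.4528, -0.0044, 0.0895]
ee_rot: [-0.006, 1.0, 0.0, 0.002]
force: [-0.3, -0.4, -0.9]
finger_gap: 0.0241
gripper_force: 0.0
```

Request:
jog_arm([
  [0, 0, 0, 0, 0, 0, 0.05],
  [0, 0, 0, 0, 0, 0, 0.05],
])

```text
clock: 30.47
position: [0.4526, -0.0048, 0.0892]
ee_rot: [-0.006, 1.0, 0.0, 0.002]
force: [-0.7, -0.9, 8.0]
finger_gap: 0.0176
gripper_force: 30.0
```

Request:
jog_arm([
  [-0.03, 0, 0, 0, 0, 0, 0.05],
  [-0.075, 0, 0, 0, 0, 0, 0.05],
  [-0.12, 0, 0, 0, 0, 0, 0.05],
  [-0.165, 0, 0, 0, 0, 0, 0.05],
  [-0.2, 0, 0, 0, 0, 0, 0.05],
])

```text
clock: 30.88
position: [0.5729, -0.0029, 0.089]
ee_rot: [-0.006, 1.0, 0.0, 0.001]
force: [-5.6, -0.0, 6.8]
finger_gap: 0.0178
gripper_force: 30.0
```

Request:
jog_arm([
  [-0.01, 0, 0, 0, 0, 0, 0.05],
  [-0.018, 0, 0, 0, 0, 0, 0.05],
  [-0.018, 0, 0, 0, 0, 0, 0.05],
  [-0.018, 0, 0, 0, 0, 0, 0.05],
])

```text
clock: 31.22
position: [0.582, -0.0028, 0.0891]
ee_rot: [-0.006, 1.0, 0.0, 0.001]
force: [-3.2, 1.2, 1.5]
finger_gap: 0.0178
gripper_force: 30.0
```

Request:
jog_arm([
  [-0.004, 0, 0, 0, 0, 0, 0.05],
  [-0.004, 0, 0, 0, 0, 0, 0.05],
  [-0.004, 0, 0, 0, 0, 0, 0.05],
])

```text
clock: 31.47
position: [0.582, -0.0028, 0.089]
ee_rot: [-0.006, 1.0, 0.001, -0.001]
force: [-11.6, 0.8, 11.8]
finger_gap: 0.0179
gripper_force: 30.0
```

Request:
jog_arm([
  [-0.002, 0, 0, 0, 0, 0, 0.4],
  [-0.002, 0, 0, 0, 0, 0, 0.65],
  [-0.002, 0, 0, 0, 0, 0, 0.65],
  [-0.002, 0, 0, 0, 0, 0, 0.65],
])

```text
clock: 31.8
position: [0.5869, -0.0029, 0.0893]
ee_rot: [-0.006, 1.0, 0.0, 0.002]
force: [-0.4, -0.7, 0.2]
finger_gap: 0.04
gripper_force: 0.0
```

Request:
jog_arm([
  [0, 0, -0.06, 0, 0, 0, 0.65],
  [0, 0, -0.13, 0, 0, 0, 0.65],
  [0.1, 0.05, -0.22, 0, 0, 0, 0.65],
  [0.22, 0.1, -0.22, 0, 0, 0, 0.65],
  [0.22, 0.12, -0.22, 0, 0, 0, 0.65],
])

```text
clock: 32.22
position: [0.485, 0.0471, 0.2135]
ee_rot: [-0.005, 1.0, 0.0, 0.003]
force: [-0.9, 1.6, 0.2]
finger_gap: 0.0597
gripper_force: 0.0
```

Run:
```python
from h import *
print(read_state()['position'])
c=grab_frame('scene')[:,:,::-1]; t=grab_frame('top')[:,:,::-1]
f=lambda i,r,w,h:cv2.resize(cv2.convertScaleAbs(i[r[1]:r[3],r[0]:r[2]],alpha=1.7),(w,h),interpolation=3)
cv2.imwrite('pics/s13.png',np.hstack([f(c,(250,140,390,260),480,411),f(t,(280,130,395,275),320,411)]))
```

```text
[0.48495807 0.04708245 0.21345122]
```

View pics/s13.png

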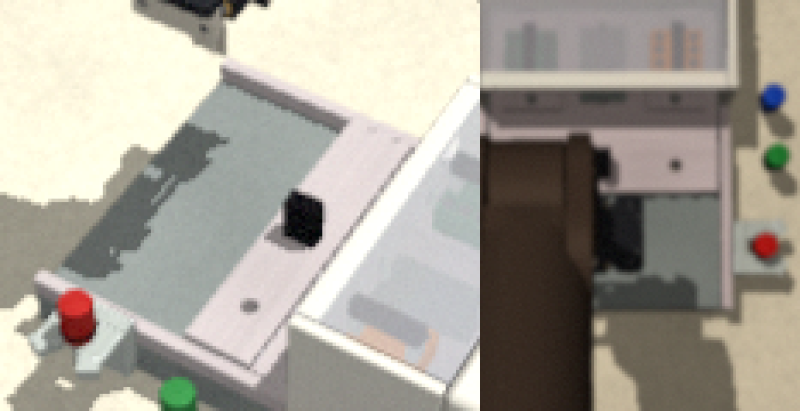

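The tray is home (stop felt at about 12 N), both blocks are under the hood, the pin is hanging in the notch and the gripper is clear.

```bash
python3 -c "
from rig import *
print(job_done())"
```

```text
the job is handed in; nothing more can be done
None
```

I handed the job in at about 32 s: the lock pin is parked in the notch, green is flush on st3 and orange on st1 (no blue block was on the bench), and the tray is fully home with nothing else touched; the hand-in returned no verdict.

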